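# Unlock a pallet of turned blanks and fill its empty nests

## Task

The round pallet of turned blanks has come to the welding table locked for transport. Pull the hitch clip straight out of the cross-drilled stud, lift the hold-down spider off the stud and lay both in the bright steel tray left of the pallet, the spider flat and the right way up; then stand a spare blank in each empty nest, fully down between its dowels, so that all five nests are filled for welding. Leave the tape measure and the chill block where they are.

Things in the scene. Friction and masses are not known exactly. Their poses are not given: they have to be found in the camera images.
- pallet: Fixed round steel pallet, 230 mm in diameter, top face 12 mm above the bench. Origin: centre of its underside, z up. Five nests lie on a circle of 75 mm radius round a central upright stud, at 36, 108, 180, 252 and 324 degrees from the pallet's x axis.
- stud_hole (a point): Centre of the 7 mm hole cross-drilled through the pallet's stud, 99 mm above the bench; the hole runs along this point's (and the pallet's) x. The stud is 28 mm thick up to a collar (40 mm across) whose top is 65 mm above the bench, then 18 mm thick up to its top at 115 mm.
- nest_0 (a point): A nest of the pallet: centre of its seating face, 12 mm above the bench: a dark 54 mm disc between three upright round-headed locating dowels, 8 mm thick and 14 mm high, set 36.5 mm from the centre, which leave a blank 2.5 mm of play towards each dowel and up to 6 mm between them.
- nest_1 (a point): A nest of the pallet: centre of its seating face, 12 mm above the bench: a dark 54 mm disc between three upright round-headed locating dowels, 8 mm thick and 14 mm high, set 36.5 mm from the centre, which leave a blank 2.5 mm of play towards each dowel and up to 6 mm between them.
- nest_2 (a point): A nest of the pallet: centre of its seating face, 12 mm above the bench: a dark 54 mm disc between three upright round-headed locating dowels, 8 mm thick and 14 mm high, set 36.5 mm from the centre, which leave a blank 2.5 mm of play towards each dowel and up to 6 mm between them.
- nest_3 (a point): A nest of the pallet: centre of its seating face, 12 mm above the bench: a dark 54 mm disc between three upright round-headed locating dowels, 8 mm thick and 14 mm high, set 36.5 mm from the centre, which leave a blank 2.5 mm of play towards each dowel and up to 6 mm between them.
- nest_4 (a point): A nest of the pallet: centre of its seating face, 12 mm above the bench: a dark 54 mm disc between three upright round-headed locating dowels, 8 mm thick and 14 mm high, set 36.5 mm from the centre, which leave a blank 2.5 mm of play towards each dowel and up to 6 mm between them.
- hitch_clip: Loose R-shaped spring clip of 5 mm steel wire, 95 mm long, 44 g. Origin: centre of its ring (33 mm outside, 23 mm inside); x runs from the ring along the leg, z across its plane. At the start it lies nearly level, its leg through the stud's hole, the ring 50 mm from the stud's axis towards the pallet's -x, about 97 mm above the bench, in free air. Grip across the ring, along y.
- clip_tip (a point): End of the clip's straight leg, at x 76, y -5.5 mm in the clip's frame. The wavy sprung arm on the leg's +y side hugs the stud and must snap 6 mm outward to pass it: pulling straight back along the clip's -x takes 5 to 15 N within the first 15 mm; after 40 mm the leg is out of the stud.
- spider: Loose grey hold-down, 320 g: square hub 40 x 40 x 30 mm with a 22 mm bore, and five flat arms, 7 mm thick, 26 mm wide, reaching 75 mm out. Origin: centre of its underside, z up, hub sides square to x and y. At the start it rests on the stud's collar, underside 65 mm above the bench, arms over the nests. Grip the hub from above, the stud (top 50 mm over the underside) between the fingers.
- blank_0: Turned solid aluminium blank, upright cylinder 60 mm in diameter, 52 mm high, 400 g. Origin: centre of its underside. At the start it stands in nest 0 of the pallet, or is absent (then that nest is empty).
- blank_1: Turned solid aluminium blank, upright cylinder 60 mm in diameter, 52 mm high, 400 g. Origin: centre of its underside. At the start it stands in nest 1 of the pallet, or is absent (then that nest is empty).
- blank_2: Turned solid aluminium blank, upright cylinder 60 mm in diameter, 52 mm high, 400 g. Origin: centre of its underside. At the start it stands in nest 2 of the pallet, or is absent (then that nest is empty).
- blank_3: Turned solid aluminium blank, upright cylinder 60 mm in diameter, 52 mm high, 400 g. Origin: centre of its underside. At the start it stands in nest 3 of the pallet, or is absent (then that nest is empty).
- blank_4: Turned solid aluminium blank, upright cylinder 60 mm in diameter, 52 mm high, 400 g. Origin: centre of its underside. At the start it stands in nest 4 of the pallet, or is absent (then that nest is empty).
- spare_0: Spare turned blank, the same as the others (60 mm in diameter, 52 mm high, 400 g, origin at the centre of its underside), standing upright on the bench to the right of the pallet.
- spare_1: Spare turned blank, the same as the others (60 mm in diameter, 52 mm high, 400 g, origin at the centre of its underside), standing upright on the bench to the right of the pallet.
- spare_2: Spare turned blank, the same as the others (60 mm in diameter, 52 mm high, 400 g, origin at the centre of its underside), standing upright on the bench to the right of the pallet.
- spare_3: Spare turned blank, the same as the others (60 mm in diameter, 52 mm high, 400 g, origin at the centre of its underside), standing upright on the bench to the right of the pallet.
- tray: Fixed open steel parts tray left of the pallet, outside 268 mm along its x and 160 mm along its y, 26 mm high, walls and floor 4 mm. Origin: centre of its underside.
- tape_measure: Bystander: yellow tape measure, 35 x 72 x 62 mm, behind the pallet to the left.
- chill_block: Bystander: copper chill block, 45 x 68 mm, with an upright brass pin, 100 mm high in all, standing right of the pallet, behind the spares.

How it is judged:
By the outcome, as a careful person would: the job done as asked, in the order asked, and still so for the second after the job is handed in, with the robot touching nothing.
Of blank_0, blank_1, blank_2, blank_3, blank_4 only 1 to 3 are there at a start; the rules pass over those that are not, and their reading is None.
At some moment in a run one of spare_0, spare_1, spare_2, spare_3 may be knocked a few centimetres aside while the robot is not near it.
It also fails if it takes over 210 s, if anything falls off the work surface, if the arm or the gripper's body presses on something with over 40 N, if the wrist force passes 120 N, or if a joint passes its speed limit or range.

## Robot

A 6-joint arm with a two-finger parallel gripper is mounted at the origin on the work surface; the furniture and walls round the work are solid. World frame = base frame: x ahead of the robot, y to its left, z up, the work surface at z = 0. Lengths are in m, angles in rad, forces in N, time in s.
With the tool pointing down it reaches from about 0.325 to 0.9 m from the base axis. Payload 3.5 kg.
Tool frame: the origin (TCP) lies at the very end of the fingers, on their centre line; the grasp point (between the pads) lies 19 mm behind it; z points along the fingers, y is the direction in which the jaws open and shut (so a half turn about z gives the same grasp; the last joint's range is limited). The gripper opens to 85 mm and grips with 20 to 120 N. Pads are 22 mm wide; open, the fingers measure 114 mm over their backs; the gripper's body (76 mm by 85 mm) begins 54 mm behind the grasp point. The pads swing forward as they close: fully open they stand 13 mm farther back than shut.
Start: joints at [1.205, 0.276, -0.026, 1.268, 0, 1.467], TCP at [0.162, 0.604, 0.196] pointing down, gripper open.
Joint ranges: [-3.12, 3.12], [-0.85, 1.88], [-1.08, 1.24], [-1.95, 2.15], [-1.57, 1.53], [-3.14, 3.14]. Speed limits (rad/s): [2.57, 2.57, 3.14, 3.14, 3.14, 3.14].

## Interface

Orientations are given as a unit quaternion [x, y, z, w].
In Python, from plant import env gives the robot as it stands.
- The arm moves only by the tool apply_moves, never from a script. Its argument "deltas" is a list that holds one entry, the list of rows, each a list of 7 numbers: the turn, a rotation vector about the tool's x, y, z in rad, then the shift along the tool's x, y, z in cm, then the opening, from 0 (shut) to 1 (fully open). A call has 1 to 12 rows; each row shifts and turns the pose as measured when the row begins, along the tool's axes as they then stand; what a row does not reach is not made up. A row lasts 1/8 s, in which the tool goes at most 62.5 mm and 10.7 degrees, less where a joint would pass 70% of its speed; a pose out of reach is approached as far as the arm can. A call is refused whole if a number of a shift passes 6.25 or a number of a turn 0.188, either way. A call with a gripper value outside its range is refused whole. The fingers move at their own pace and stop on an object; "squeeze" is the grip in N (left out, the last holds). Time passes only in rows, so rows that do not move let the fingers close. It gives the time, the measured TCP pose, the force and the opening at its end, in the units of the state.
- env.get_state(): the state, without advancing time (a new reading comes with each control period).
- env.grab_frame(name): name is "side" or "top" or "wrist"; returns the picture (480x640x3 uint8, red, green, blue); there is no depth.
- env.camera_model(name): a dict with "K" (3x3 intrinsics, pixels), "R" (3x3) and "t" (3): a world point X has camera coordinates R X + t. Camera axes: x right, y down, z forward; pixel columns grow to the right and rows downward; lengths in m; the calibration is good to about 2 mm. A picture is of the moment at which its call begins: read the wrist's pose just before it. camera_model takes no time and is no camera call; for the wrist camera it gives the pose at the moment of the call.
- env.job_done(): hands the job in, once; it reports no verdict.
The state is a dict: "time_s": time; "joint_pos": joint angles; "joint_velocities": joint speeds; "joint_efforts": joint torques, N m; "tcp_pos": TCP position; "orientation": TCP orientation; "contact_force": force on the tool from outside, world axes, zero at the start; "wrist_torque": the same for the moment, N m; "opening": finger opening in m.
Only numpy, scipy, OpenCV 4.12 (cv2) and the standard library are available. Lean on these libraries where they do the work, as an engineer would, in place of code of your own. Each camera call takes 0.05 s, during which the arm holds its last target. There are 200 camera calls.

## Working session

There is one attempt and no reset: what is moved stays moved. The work goes in short steps, Python scripts to look and compute and a tool call to move; the robot and the scene stay as the last step left them, time stands still between calls to the robot, and variables do not carry over. Pictures are saved under pics/ and viewed, about 12 in all and at most 16, crops included, and the job is handed in when it is done.

Besides the shell and the picture viewer there is one more tool, called by a JSON object that holds its "name" and its "arguments". apply_moves: Moves the arm, as the interface text tells. Its arguments: {"type":"object","properties":{"deltas":{"type":"array"},"squeeze":{"type":"number"}},"required":["deltas"]}

```bash
mkdir -p pics; ls
cat > h.py <<'E'
import numpy as np, cv2
from plant import env
from scipy.spatial.transform import Rotation as Ro
def shot(n,f,crop=None,s=1):
    im=env.grab_frame(n)[:,:,::-1]
    if crop: im=im[crop[1]:crop[3],crop[0]:crop[2]]
    if s!=1: im=cv2.resize(im,None,fx=s,fy=s,interpolation=cv2.INTER_CUBIC)
    cv2.imwrite('pics/'+f,im)
def ray(n,u,v,z,m=None):
    m=m or env.camera_model(n); K,R,t=[np.array(m[k]) for k in 'KRt']
    d=R.T@np.linalg.solve(K,[u,v,1.]); c=-R.T@t
    return c+d*(z-c[2])/d[2]
def proj(n,X,m=None):
    m=m or env.camera_model(n); K,R,t=[np.array(m[k]) for k in 'KRt']
    p=K@(R@np.array(X)+t); return p[:2]/p[2]
E
python3 - <<'E'
from h import *
s=env.get_state();print(s)
for n in('side','top','wrist'):
    m=env.camera_model(n);R=np.array(m['R']);print(n,(-R.T@np.array(m['t'])).round(3),R[2].round(3),m['K'][0][0])
shot('top','top0.png');shot('side','side0.png')
E
```

```text
pics
{'time_s': 0.0, 'joint_pos': array([ 1.20457567e+00,  2.77128103e-01, -2.78884249e-02,  1.26800538e+00,
        1.25728902e-05,  1.46737837e+00]), 'joint_velocities': array([ 2.75398049e-03,  2.98099792e-04, -2.36666520e-04,  4.61228046e-04,
        6.39590399e-05, -7.88126492e-04]), 'joint_efforts': array([ 1.46290240e-04, -4.45510697e+01,  2.95201296e+01,  1.64730311e-02,
       -2.05200678e-05,  8.76696561e-06]), 'tcp_pos': array([0.16207424, 0.60272897, 0.19485928]), 'orientation': array([ 1.31023463e-01,  9.91378643e-01, -1.08078989e-03, -2.65024076e-04]), 'contact_force': array([0.56783206, 0.34943145, 0.5444855 ]), 'wrist_torque': array([ 0.01713907,  0.01309736, -0.02340605]), 'opening': 0.08549936118170097}
side [0.604 1.049 0.934] [-0.01  -0.783 -0.622] 601.5393173733146
top [0.501 0.01  1.073] [ 0.074 -0.002 -0.997] 499.00463322603906
wrist [0.091 0.621 0.374] [ 0.281 -0.078 -0.956] 363.6455751805652
```

View pics/top0.png

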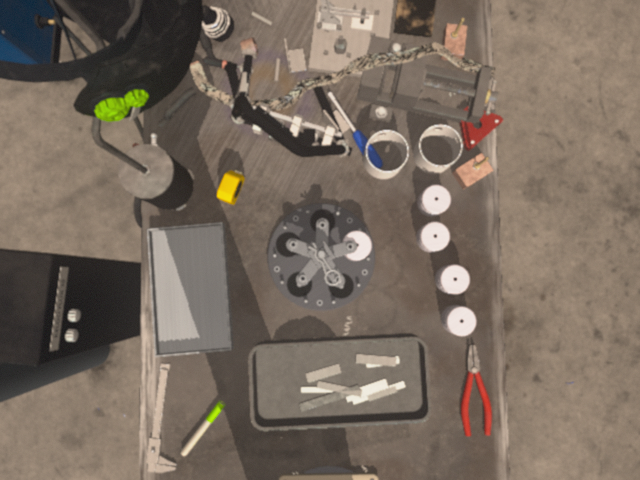

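View pics/side0.png

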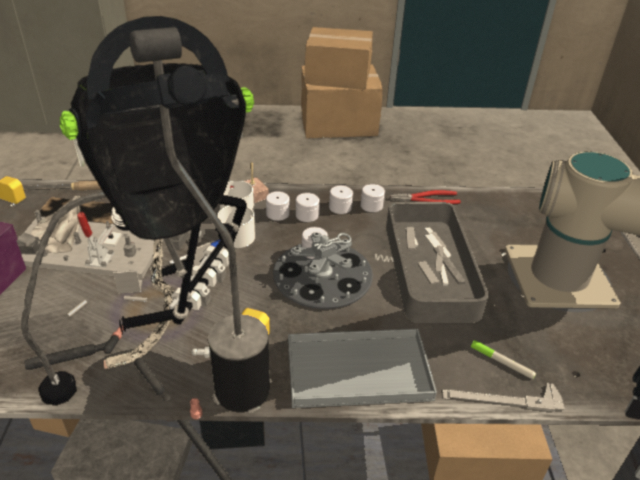

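The top view shows the pallet with its stud near (320,254), the clip ring at about (333,278), one filled nest at (356,245) and four spares at (436,200), (434,237), (455,279) and (461,321). The tray is at (190,288), the tape measure at (230,187). I'll enlarge the pallet and spares.

Run:
```python
from h import *
im=cv2.imread('pics/top0.png')
a=cv2.resize(im[195:315,260:380],None,fx=5,fy=5,interpolation=cv2.INTER_CUBIC)
cv2.imwrite('pics/p1.png',a)
b=cv2.resize(im[140:345,405:505],None,fx=2.9,fy=2.9,interpolation=cv2.INTER_CUBIC)
c=cv2.resize(im[215:365,140:240],None,fx=3.9,fy=3.9,interpolation=cv2.INTER_CUBIC)
H=max(b.shape[0],c.shape[0]);pad=lambda x:cv2.copyMakeBorder(x,0,H-x.shape[0],0,0,0)
cv2.imwrite('pics/p2.png',np.hstack([pad(b),pad(c)]))
```

```text
(no output)
```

View pics/p1.png

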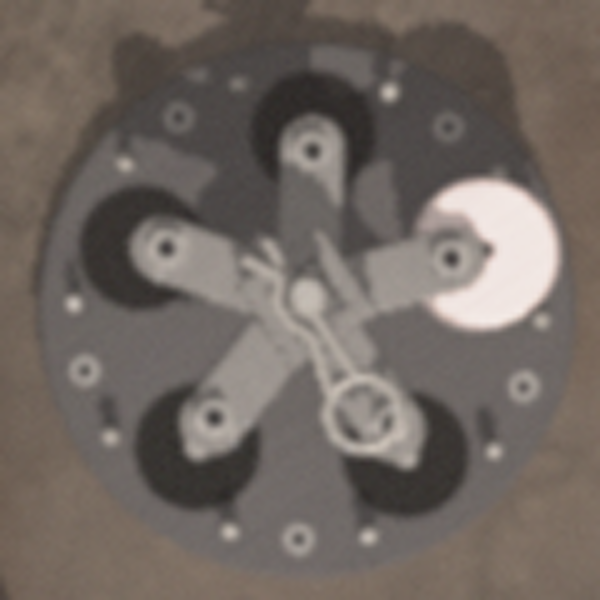

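View pics/p2.png

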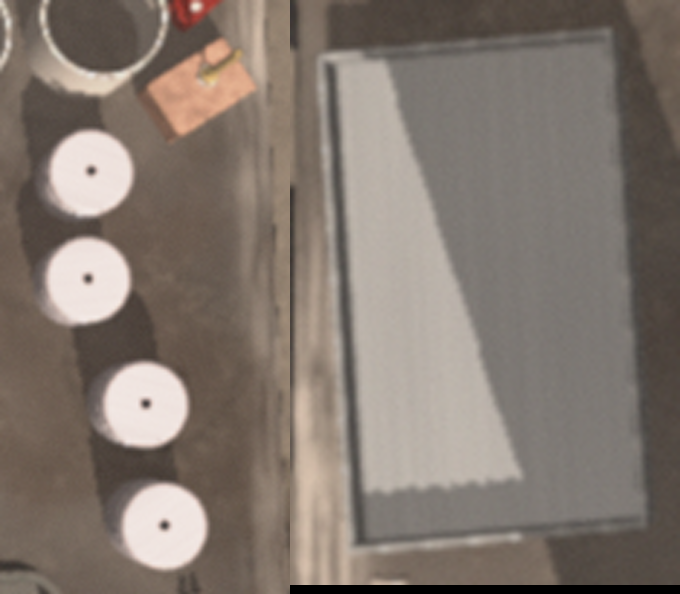

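Run:
```python
from h import *
from scipy.optimize import least_squares
P=lambda u,v,z,s=5,ox=260,oy=195:ray('top',(u+.5)/s-.5+ox,(v+.5)/s-.5+oy,z)
ring=P(361,413,.097);top=P(309,297,.115);print('ring',ring,'stud',top)
N=[P(313,132,.012),P(140,247,.012),P(197,448,.012),P(405,452,.012),P(488,253,.064)]
N=np.array(N)[:,:2]
d=top-ring;print('clip dir',np.degrees(np.arctan2(d[1],d[0])),np.hypot(*d[:2]))
th0=np.arctan2(d[1],d[0])
ang=np.arctan2(*(N-top[:2]).T[::-1]);k=np.round((np.degrees(ang-th0)-36)/72)%5;print(k,(np.degrees(ang-th0)-36)/72)
def mod(p): 
    a=p[2]+np.radians(36+72*k);return np.c_[p[0]+.075*np.cos(a),p[1]+.075*np.sin(a)]
r=least_squares(lambda p:(mod(p)-N).ravel(),[*top[:2],th0]);print('pallet',r.x[:2],np.degrees(r.x[2]),(r.fun*1000).round(1))
outer=[P(40,300,.012),P(573,300,.012),P(306,42,.012),P(306,575,.012)];print('outline',np.array(outer).round(4))
for u,v in((91,170),(88,278),(146,403),(164,525)):print('spare',P(u,v,.052,2.9,405,140).round(4))
T=np.array([P(u-290,v,.026,3.9,140,215) for u,v in((320,57),(610,33),(645,525),(353,547))]);print(T.round(4),T.mean(0))
print([np.linalg.norm(T[i]-T[i-1]) for i in range(4)])
print(np.degrees(np.arctan2(*(T[0]-T[3])[1::-1])),np.degrees(np.arctan2(*(T[1]-T[2])[1::-1])))
# pallet->clip refined
```

```text
ring [ 0.50781982 -0.01046364  0.097     ] stud [0.55247384 0.0092642  0.115     ]
clip dir 23.835515151072677 0.048817710741487025
[4. 0. 1. 2. 3.] [-0.85967993  0.12452041  1.11675402 -2.86863802 -1.87155476]
pallet [0.55344556 0.01013374] 33.07098449935904 [-0.3 -0.2 -0.  -0.8  0.6 -0.2 -1.1 -0.1  0.8  1.3]
outline [[ 0.5582  0.1237  0.012 ]
 [ 0.5552 -0.1033  0.012 ]
 [ 0.6676  0.009   0.012 ]
 [ 0.4404  0.012   0.012 ]]
spare [ 0.668  -0.2293  0.052 ]
spare [ 0.5908 -0.2248  0.052 ]
spare [ 0.5019 -0.2631  0.052 ]
spare [ 0.4165 -0.2729  0.052 ]
[[0.6143 0.3755 0.026 ]
 [0.6253 0.2188 0.026 ]
 [0.3621 0.1998 0.026 ]
 [0.3527 0.3547 0.026 ]] [0.488607  0.2871976 0.026    ]
[np.float64(0.26246628735643346), np.float64(0.15710281197407674), np.float64(0.26387173229993405), np.float64(0.1552202429241279)]
4.545280295153084 4.132289130048075
```

```bash
cat >> h.py <<'E'
def go(x,y,z,yaw,n):
    """yaw: world angle (deg) of tool y, mod 180. prints even rows for n steps, tool pointing down."""
    s=env.get_state();R0=Ro.from_quat(s['orientation']);p=np.array(s['tcp_pos'])
    c=[Ro.from_matrix(np.array([[np.cos(a+s2),np.cos(a),0],[np.sin(a+s2),np.sin(a),0],[0,0,-1]])) for s2 in(np.pi/2,) for a in(np.radians(yaw),np.radians(yaw+180))]
    rv=min(((R0.inv()*k).as_rotvec() for k in c),key=np.linalg.norm)
    d=(np.array([x,y,z])-p)/n;R=R0
    for i in range(n):
        print((rv/n).round(3).tolist(),(R.inv().apply(d)*100).round(2).tolist());R=R*Ro.from_rotvec(rv/n)
def st():
    s=env.get_state();M=Ro.from_quat(s['orientation']).as_matrix()
    print('t',s['time_s'],'p',np.round(s['tcp_pos'],4),'yawY',np.degrees(np.arctan2(M[1,1],M[0,1])).round(1),'tilt',np.degrees(np.arccos(-M[2,2])).round(2),'F',np.round(s['contact_force'],1),'op',s['opening'],'j',np.round(s['joint_pos'],2))
E
python3 -c "
from h import *
st();go(.49,-.02,.2,122,12)"
```

```text
t 0.1 p [0.1621 0.6028 0.1949] yawY 74.9 tilt 0.12 F [ 0.7 -0.6 -0.2] op 0.08551960404638895 j [ 1.2   0.28 -0.03  1.27 -0.    1.47]
[-0.0, -0.0, -0.068] [-3.99, -4.3, -0.03]
[-0.0, -0.0, -0.068] [-3.68, -4.56, -0.03]
[-0.0, -0.0, -0.068] [-3.36, -4.81, -0.03]
[-0.0, -0.0, -0.068] [-3.03, -5.02, -0.04]
[-0.0, -0.0, -0.068] [-2.68, -5.22, -0.04]
[-0.0, -0.0, -0.068] [-2.31, -5.39, -0.04]
[-0.0, -0.0, -0.068] [-1.94, -5.54, -0.04]
[-0.0, -0.0, -0.068] [-1.56, -5.66, -0.04]
[-0.0, -0.0, -0.068] [-1.16, -5.75, -0.04]
[-0.0, -0.0, -0.068] [-0.77, -5.81, -0.04]
[-0.0, -0.0, -0.068] [-0.37, -5.85, -0.04]
[-0.0, -0.0, -0.068] [0.03, -5.87, -0.04]
```

{"name": "apply_moves", "arguments": {"deltas": [[[0, 0, -0.07, -4, -4.3, 0, 1], [0, 0, -0.07, -3.7, -4.6, 0, 1], [0, 0, -0.07, -3.4, -4.8, 0, 1], [0, 0, -0.07, -3, -5, 0, 1], [0, 0, -0.07, -2.7, -5.2, 0, 1], [0, 0, -0.07, -2.3, -5.4, 0, 1], [0, 0, -0.07, -1.9, -5.5, 0, 1], [0, 0, -0.07, -1.6, -5.7, 0, 1], [0, 0, -0.07, -1.2, -5.8, 0, 1], [0, 0, -0.07, -0.8, -5.8, 0, 1], [0, 0, -0.07, -0.4, -5.8, 0, 1], [0, 0, -0.07, 0, -5.8, 0, 1]]], "squeeze": 80}}

```text
time_s: 1.6
tcp_pos: [0.5118, -0.0273, 0.1918]
orientation: [-0.302, 0.953, -0.001, -0.001]
contact_force: [0.6, -0.1, -0.0]
opening: 0.0856
```

```bash
python3 -c "
from h import *
st();shot('wrist','w1.png')
m=env.camera_model('wrist');print(proj('wrist',[.508,-.011,.097]),proj('wrist',[.5535,.0105,.115]))
import pickle;pickle.dump(m,open('m1.pkl','wb'))
go(.508,-.011,.2,122,2)"
```

```text
t 1.6 p [ 0.5118 -0.0273  0.1918] yawY 125.1 tilt 0.17 F [ 0.6 -0.1 -0. ] op 0.08560066169991178 j [-0.18  0.08 -0.27  1.22 -0.   -0.79]
[346.89699643 236.82840919] [336.0895212  304.57551046]
[-0.005, -0.001, 0.026] [-0.29, 1.17, -0.42]
[-0.005, -0.001, 0.026] [-0.26, 1.18, -0.41]
```

View pics/w1.png

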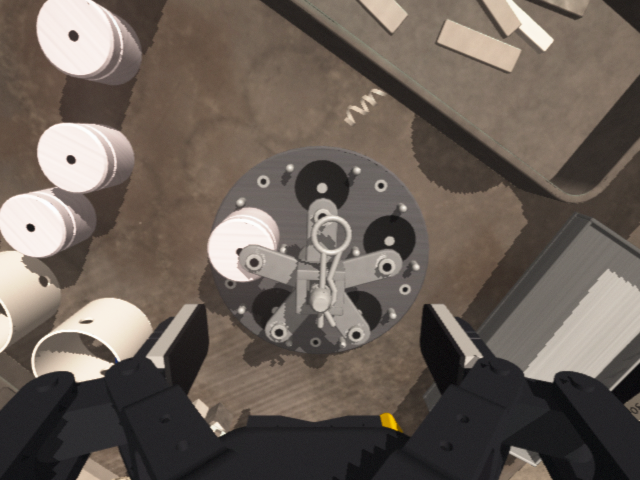

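The wrist view shows the ring at (332,235), the stud top at (321,299) and a filled nest at (240,245). The arm was still settling during the shot, so I rebuild the camera pose from the recorded state.

```bash
cat >> h.py <<'E'
def wm(p,q):
    """wrist camera model for tcp pose p,q (rigid mount calibrated from now)"""
    s=env.get_state();m=env.camera_model('wrist');R=np.array(m['R']);t=np.array(m['t'])
    Rt=Ro.from_quat(s['orientation']).as_matrix();Rct=R@Rt;tc=R@np.array(s['tcp_pos'])+t
    Rn=Ro.from_quat(q).as_matrix();Rw=Rct@Rn.T;return dict(K=m['K'],R=Rw,t=tc-Rw@np.array(p))
def wshot(f,**k):
    import json
    s=env.get_state();json.dump([list(s['tcp_pos']),list(s['orientation'])],open('pics/'+f+'.json','w'));shot('wrist',f,**k)
def wload(f):
    import json;return wm(*json.load(open('pics/'+f+'.json')))
E
python3 -c "
from h import *
st();m=wm([.5118,-.0273,.1918],[-.302,.953,-.001,-.001])
for X in([.508,-.011,.097],[.5535,.0105,.115]):print(proj('wrist',X,m))
print(ray('wrist',332,235,.097,m),ray('wrist',321,299,.115,m))
N=np.array([ray('wrist',*q,m) for q in((322,187,.012),(389,241,.012))]);print(N)
go(.508,-.0115,.2,122,2)"
```

```text
t 1.65 p [ 0.5166 -0.0336  0.1919] yawY 125.0 tilt 0.55 F [ 5.7 -3.9  0.2] op 0.08538578818124205 j [-0.18  0.09 -0.27  1.21 -0.01 -0.79]
[335.84214584 237.30343536]
[324.88238325 305.00878802]
[ 0.50821888 -0.01457056  0.097     ] [0.55106799 0.00505638 0.115     ]
[[ 0.49143819 -0.03420127  0.012     ]
 [ 0.49690874  0.05467366  0.012     ]]
[-0.005, -0.001, 0.026] [-0.28, 1.15, -0.42]
[-0.005, -0.001, 0.026] [-0.25, 1.16, -0.41]
```

{"name": "apply_moves", "arguments": {"deltas": [[[-0.005, 0, 0.026, -0.3, 1.2, -0.4, 1], [-0.005, 0, 0.026, -0.3, 1.2, 0, 1], [0, 0, 0, 0, 0, 0, 1], [0, 0, 0, 0, 0, 0, 1]]]}}

```text
time_s: 2.15
tcp_pos: [0.5059, -0.0089, 0.1946]
orientation: [-0.273, 0.962, 0.001, -0.003]
contact_force: [-0.2, -0.5, 0.1]
opening: 0.0854
```

```bash
python3 -c "
from h import *
st();wshot('w2.png')
m=wload('w2.png');a=env.camera_model('wrist');print(proj('wrist',[.508,-.0115,.097],m),proj('wrist',[.508,-.0115,.097],a),proj('wrist',[.5535,.0105,.115],m))
im=cv2.imread('pics/w2.png');cv2.imwrite('pics/w2c.png',cv2.resize(im[130:430,180:480],None,fx=2,fy=2,interpolation=cv2.INTER_CUBIC))
st()"
```

```text
t 2.15 p [ 0.5059 -0.0089  0.1946] yawY 121.7 tilt 0.35 F [-0.2 -0.5  0.1] op 0.08536331270475767 j [-0.15  0.07 -0.28  1.23  0.   -0.7 ]
[311.26779743 229.2174031 ] [311.16794939 229.34020211] [304.62662302 297.42354117]
t 2.2 p [ 0.5058 -0.0089  0.1946] yawY 121.7 tilt 0.36 F [-0.8 -0.4  0.1] op 0.08540144028403181 j [-0.15  0.07 -0.28  1.23  0.   -0.7 ]
```

View pics/w2c.png

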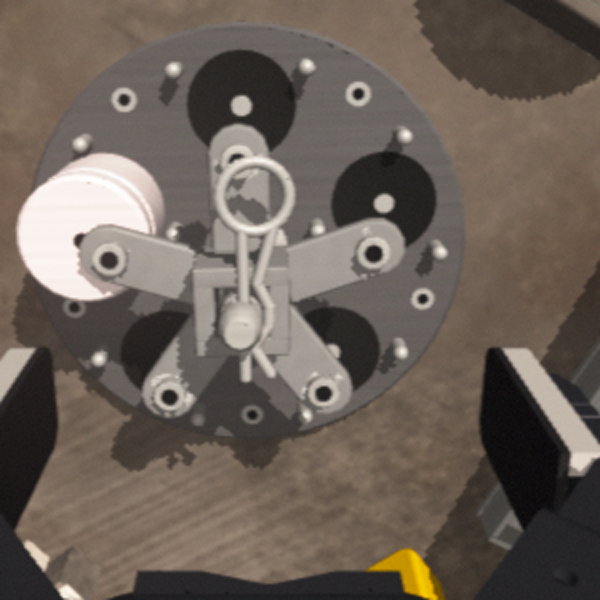

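```bash
cat > fit.py <<'E'
from h import *
m=wload('w2.png');P=lambda u,v,z:ray('wrist',180+u/2-.25,130+v/2-.25,z,m)[:2]
print('ring',P(255,196,.097),'stud',P(240,328,.115))
for n,q in((2,(241,103)),(1,(384,203))):print(n,P(*q,.012), np.array([.5535+.075*np.cos(np.radians(33.1+36+72*n)),.0105+.075*np.sin(np.radians(33.1+36+72*n))]))
print('blank3',P(80,240,.064),[.5535+.075*np.cos(np.radians(33.1+252)),.0105+.075*np.sin(np.radians(33.1+252))])
L=P(242,260,.097)-P(245,375,.097);print('leg yaw',np.degrees(np.arctan2(*(-L)[::-1])))
E
python3 fit.py; python3 -c "
from h import *
go(.508,-.013,.125,122,1)"
```

```text
ring [ 0.50864382 -0.01481834] stud [0.55281584 0.00564323]
2 [ 0.49130176 -0.03498518] [ 0.4906711  -0.03045765]
1 [0.49649938 0.05435701] [0.49513176 0.05759723]
blank3 [ 0.57485632 -0.06683584] [np.float64(0.5730378381481986), np.float64(-0.06191044731594187)]
leg yaw 32.545902698844785
[0.004, -0.005, -0.005] [-0.0, -0.49, 6.96]
```

{"name": "apply_moves", "arguments": {"deltas": [[[0, 0, 0, 0, -0.5, 5, 1], [0, 0, 0, 0, 0, 4, 1], [0, 0, 0, 0, 0, 2.2, 1], [0, 0, 0, 0, 0, 0, 0.7]]]}}

```text
time_s: 2.7
tcp_pos: [0.5094, -0.0123, 0.0815]
orientation: [-0.274, 0.962, 0.0, -0.001]
contact_force: [0.1, -0.2, 0.6]
opening: 0.0698
```

```bash
python3 -c "
from h import *
st();go(.508,-.013,.079,122,1)"
```

```text
t 2.7 p [ 0.5094 -0.0123  0.0815] yawY 121.8 tilt 0.09 F [ 0.1 -0.2  0.6] op 0.06977832095063237 j [-0.15  0.17 -0.42  0.98 -0.   -0.71]
[0.001, -0.001, -0.003] [0.15, 0.01, 0.25]
```

{"name": "apply_moves", "arguments": {"deltas": [[[0, 0, 0, 0.1, 0, 0.2, 0.5], [0, 0, 0, 0, 0, 0, 0.42], [0, 0, 0, 0, 0, 0, 0.38], [0, 0, 0, 0, 0, 0, 0.3], [0, 0, 0, 0, 0, 0, 0.2], [0, 0, 0, 0, 0, 0, 0.2]]], "squeeze": 20}}

```text
time_s: 3.45
tcp_pos: [0.5122, -0.0132, 0.084]
orientation: [-0.275, 0.962, -0.001, 0.003]
contact_force: [0.8, -0.7, -0.3]
opening: 0.0173
```

```bash
python3 -c "
from h import *
st()"
```

```text
t 3.45 p [ 0.5122 -0.0132  0.084 ] yawY 121.9 tilt 0.37 F [ 0.8 -0.7 -0.3] op 0.017281574300787923 j [-0.15  0.16 -0.42  0.98 -0.   -0.71]
```

```bash
python3 -c "
from h import *
wshot('w3.png',crop=(170,100,490,400),s=2)
im=env.grab_frame('side')[200:320,240:400,::-1];cv2.imwrite('pics/s3.png',cv2.resize(im,None,fx=4,fy=4,interpolation=2))
a=cv2.imread('pics/w3.png');b=cv2.imread('pics/s3.png');cv2.imwrite('pics/c3.png',np.hstack([cv2.resize(a,(426,400)),cv2.resize(b,(374,281)) if 0 else cv2.copyMakeBorder(cv2.resize(b,(374,281)),0,119,0,0,0)]))
"
```

```text
(no output)
```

View pics/c3.png

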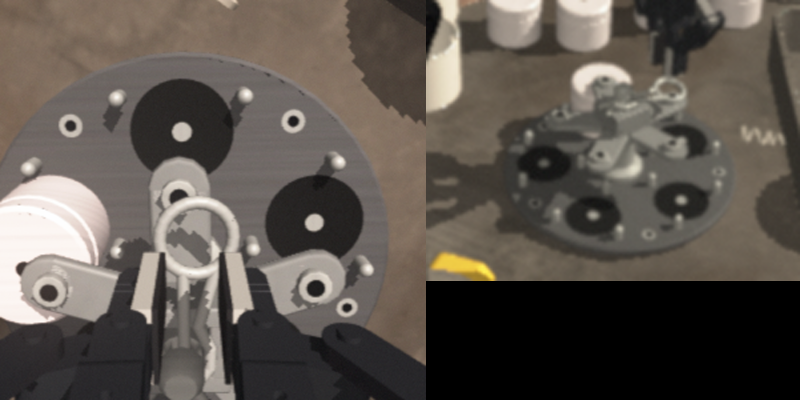

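```bash
python3 -c "
from h import *
m=wload('w3.png');import json;p,q=json.load(open('pics/w3.png.json'));R=Ro.from_quat(q)
f=320/426
for dz in(0,-.01,-.02):
  for x in(-.011,.011):
    for y in(-.0086,.0086):
      u=proj('wrist',np.array(p)+R.apply([x,y,dz]),m);print(dz,x,y,((u-[170,100])/f).round(0))
print('ring',[((proj('wrist',[.508,-.013,z],m)-[170,100])/f).round(0) for z in(.097,.085,.077)])
for z in (.097,.087,.077): print('ring if z',z,ray('wrist',170+197*f,100+237*f,z,m))
s=374/640*4
print('side', [((proj('side',X)-[240,200])*s+[426,0]).round(0) for X in([.508,-.0115,.097],[.508,-.0115,.087],p)])
"
```

```text
0 -0.011 -0.0086 [174. 259.]
0 -0.011 0.0086 [216. 259.]
0 0.011 -0.0086 [173. 208.]
0 0.011 0.0086 [217. 208.]
-0.01 -0.011 -0.0086 [173. 271.]
-0.01 -0.011 0.0086 [218. 271.]
-0.01 0.011 -0.0086 [173. 217.]
-0.01 0.011 0.0086 [219. 217.]
-0.02 -0.011 -0.0086 [172. 283.]
-0.02 -0.011 0.0086 [219. 283.]
-0.02 0.011 -0.0086 [171. 227.]
-0.02 0.011 0.0086 [220. 227.]
ring [array([202., 239.]), array([202., 227.]), array([201., 220.])]
ring if z 0.097 [ 0.50826059 -0.0150428   0.097     ]
ring if z 0.087 [ 0.51184807 -0.01272908  0.087     ]
ring if z 0.077 [ 0.51543556 -0.01041536  0.077     ]
side [array([669.,  89.]), array([668.,  97.]), array([663.,  98.])]
```

```bash
python3 -c "
from h import *
m=wload('w2.png');import json;p,q=json.load(open('pics/w2.png.json'));R=Ro.from_quat(q)
for dz in(0,-.013,-.03,-.045):
  for x in(-.011,.011):
    print(dz,x,[((proj('wrist',np.array(p)+R.apply([x,y,dz]),m)-[180,130])*2).round(0) for y in(-.0425,.0425)])
im=env.grab_frame('side')[190:280,300:400,::-1];cv2.imwrite('pics/s4.png',cv2.resize(im,None,fx=6,fy=6,interpolation=cv2.INTER_CUBIC))
st()
s=env.get_state();R=Ro.from_quat(s['orientation'])
for dz in (0,-.019,-.035):print([((proj('side',np.array(s['tcp_pos'])+R.apply([0,y,dz]))-[300,190])*6).round(0) for y in(-.0086,.0086)])
"
```

```text
0 -0.011 [array([116., 329.]), array([431., 330.])]
0 0.011 [array([111., 252.]), array([436., 253.])]
-0.013 -0.011 [array([106., 352.]), array([442., 352.])]
-0.013 0.011 [array([100., 270.]), array([448., 271.])]
-0.03 -0.011 [array([ 90., 386.]), array([459., 386.])]
-0.03 0.011 [array([ 83., 298.]), array([466., 298.])]
-0.045 -0.011 [array([ 73., 422.]), array([477., 423.])]
-0.045 0.011 [array([ 65., 327.]), array([486., 327.])]
t 3.6 p [ 0.5121 -0.0132  0.0838] yawY 121.9 tilt 0.35 F [-0.1 -0.9  0.3] op 0.016845492818426806 j [-0.15  0.16 -0.42  0.98 -0.   -0.71]
[array([237., 300.]), array([263., 324.])]
[array([240., 260.]), array([266., 285.])]
[array([242., 226.]), array([268., 251.])]
```

View pics/s4.png

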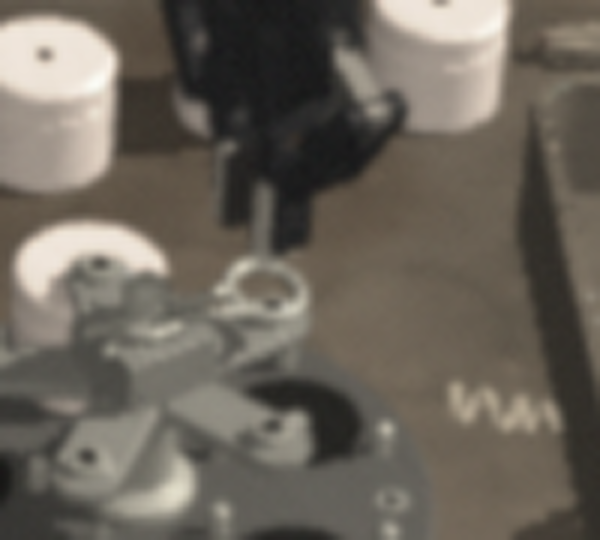

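The two views agree: the finger tips stand about 35 mm behind the reported TCP, above the ring (side crop, tips at (235,225) and (290,250), ring at (265,285)). I'll open and go about 35 mm deeper, watching the force.

{"name": "apply_moves", "arguments": {"deltas": [[[0, 0, 0, 0.2, 0, 0, 0.6], [0, 0, 0, 0.2, 0, 0, 0.6], [0, 0, 0, 0, 0, 0, 0.6], [0, 0, 0, 0, 0, 1.5, 0.6], [0, 0, 0, 0, 0, 1.3, 0.6], [0, 0, 0, 0, 0, 0.3, 0.6]]]}}

```text
time_s: 4.35
tcp_pos: [0.5079, -0.0155, 0.05]
orientation: [-0.274, 0.962, -0.001, 0.002]
contact_force: [0.1, 0.9, 0.5]
opening: 0.0514
```

```bash
python3 -c "
from h import *
st();go(.508,-.013,.047,122,1)"
```

```text
t 4.35 p [ 0.5079 -0.0155  0.05  ] yawY 121.9 tilt 0.28 F [0.1 0.9 0.5] op 0.051426284423026915 j [-0.16  0.19 -0.47  0.91 -0.   -0.71]
[-0.003, 0.003, -0.002] [-0.14, 0.2, 0.3]
```

{"name": "apply_moves", "arguments": {"deltas": [[[0, 0, 0, -0.1, 0.1, 0.4, 0.6], [0, 0, 0, 0, 0, 0.2, 0.42], [0, 0, 0, 0, 0, 0, 0.38], [0, 0, 0, 0, 0, 0, 0.3], [0, 0, 0, 0, 0, 0, 0.2], [0, 0, 0, 0, 0, 0, 0.2]]], "squeeze": 20}}

```text
time_s: 5.1
tcp_pos: [0.5081, -0.0138, 0.0434]
orientation: [-0.275, 0.962, -0.001, 0.002]
contact_force: [-0.7, 0.5, 0.1]
opening: 0.0294
```

```bash
python3 -c "
from h import *
st();go(.508,-.013,.047,122,1)"
```

```text
t 5.1 p [ 0.5081 -0.0138  0.0434] yawY 121.9 tilt 0.24 F [-0.7  0.5  0.1] op 0.029430788822381544 j [-0.15  0.2  -0.47  0.89 -0.   -0.71]
[-0.003, 0.003, -0.002] [-0.04, 0.07, -0.36]
```

{"name": "apply_moves", "arguments": {"deltas": [[[0, 0, 0, 0, 0, 0, 0.2], [0, 0, 0, 0, 0, 0, 0.2], [0, 0, 0, 0.8, 0, 0, 0.2], [0, 0, 0, 0.8, 0, 0, 0.2], [0, 0, 0, 0.8, 0, 0, 0.2]]], "squeeze": 80}}

```text
time_s: 5.72
tcp_pos: [0.5027, -0.0178, 0.0474]
orientation: [-0.278, 0.96, 0.006, 0.02]
contact_force: [15.0, 15.8, -5.0]
opening: 0.0273
```

```bash
python3 -c "
from h import *
st()"
```

```text
t 5.725 p [ 0.5027 -0.0178  0.0474] yawY 122.3 tilt 2.42 F [15.  15.8 -5. ] op 0.027264131433516768 j [-0.18  0.17 -0.5   0.87  0.03 -0.75]
```

{"name": "apply_moves", "arguments": {"deltas": [[[0, 0, 0, 1.2, 0, 0, 0.2], [0, 0, 0, 1.2, 0, 0, 0.2], [0, 0, 0, 1.2, 0, 0, 0.2]]]}}

```text
time_s: 6.1
tcp_pos: [0.4756, -0.0347, 0.0467]
orientation: [-0.28, 0.96, 0.008, 0.025]
contact_force: [-0.6, -0.2, -0.2]
opening: 0.0276
```

```bash
python3 -c "
from h import *
st();go(.508-.045*.848,-.0145-.045*.53,.044,122,3)"
```

```text
t 6.1 p [ 0.4756 -0.0347  0.0467] yawY 122.6 tilt 3.01 F [-0.6 -0.2 -0.2] op 0.027573120006725602 j [-0.24  0.12 -0.56  0.85  0.04 -0.8 ]
[0.001, 0.018, 0.003] [0.23, -0.0, 0.08]
[0.001, 0.018, 0.003] [0.23, -0.0, 0.08]
[0.001, 0.018, 0.003] [0.23, -0.0, 0.09]
```

{"name": "apply_moves", "arguments": {"deltas": [[[0, 0, 0, 1.5, 0, 0.1, 0.2], [0, 0, 0, 1.5, 0, 0.1, 0.2], [0, 0, 0, 2, 0, 0, 0.2], [0, 0, 0, 1, 0, -2, 0.2], [0, 0, 0, 0, 0, -5, 0.2], [0, 0.05, 0, 0, 0, -5, 0.2], [0, 0, 0, 0, 0, 0, 0.2]]]}}

```text
time_s: 6.98
tcp_pos: [0.4094, -0.0748, 0.1623]
orientation: [-0.278, 0.961, 0.002, -0.004]
contact_force: [0.1, -0.1, -0.7]
opening: 0.0274
```

```bash
python3 -c "
from h import *
st();wshot('w5.png',s=1)
T=np.array([.4886,.2872]);a=np.radians(4.3);ex=np.array([np.cos(a),np.sin(a)]);ey=np.array([-ex[1],ex[0]])
print('near end x-85:',T-.085*ex,'far',T+.085*ex, 'near,y+20',T-.085*ex+.03*ey)
go(*(T+.085*ex),.2,122,7)"
```

```text
t 6.975 p [ 0.4094 -0.0748  0.1623] yawY 122.2 tilt 0.46 F [ 0.1 -0.1 -0.7] op 0.027363728404162634 j [-0.33 -0.07 -0.49  1.16 -0.   -0.9 ]
near end x-85: [0.40383926 0.28082681] far [0.57336074 0.29357319] near,y+20 [0.4015899  0.31074236]
[0.001, -0.001, 0.001] [-4.8, 3.18, -0.59]
[0.001, -0.001, 0.001] [-4.8, 3.18, -0.59]
[0.001, -0.001, 0.001] [-4.8, 3.19, -0.58]
[0.001, -0.001, 0.001] [-4.8, 3.19, -0.58]
[0.001, -0.001, 0.001] [-4.8, 3.19, -0.58]
[0.001, -0.001, 0.001] [-4.8, 3.19, -0.58]
[0.001, -0.001, 0.001] [-4.8, 3.19, -0.57]
```

View pics/w5.png

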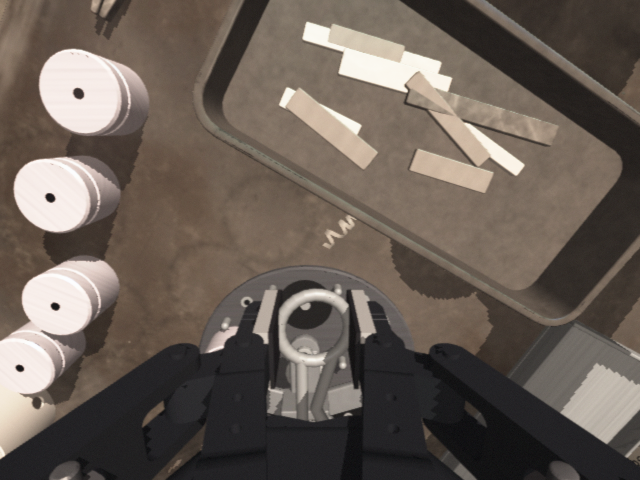

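The clip is out and held level, its ring between the pads at (315,325) and its leg pointing to the picture's bottom. Next I carry it to the tray.

```bash
python3 -c "
from h import *
go(.576,.2587,.16,184,8)"
```

```text
[0.002, -0.0, -0.135] [-4.0, 2.39, -0.02]
[0.002, -0.0, -0.135] [-4.29, 1.83, -0.02]
[0.002, -0.0, -0.135] [-4.5, 1.24, -0.02]
[0.002, -0.0, -0.135] [-4.62, 0.63, -0.02]
[0.002, -0.0, -0.135] [-4.66, -0.0, -0.02]
[0.002, -0.0, -0.135] [-4.62, -0.63, -0.01]
[0.002, -0.0, -0.135] [-4.5, -1.24, -0.01]
[0.002, -0.0, -0.135] [-4.29, -1.84, -0.01]
```

{"name": "apply_moves", "arguments": {"deltas": [[[0, 0, -0.135, -4, 2.4, 0, 0.2], [0, 0, -0.135, -4.3, 1.8, 0, 0.2], [0, 0, -0.135, -4.5, 1.2, 0, 0.2], [0, 0, -0.135, -4.6, 0.6, 0, 0.2], [0, 0, -0.135, -4.7, 0, 0, 0.2], [0, 0, -0.135, -4.6, -0.6, 0, 0.2], [0, 0, -0.135, -4.5, -1.2, 0, 0.2], [0, 0, -0.135, -4.3, -1.8, 0, 0.2], [0, 0, 0, 0, 0, 0, 0.2]]]}}

```text
time_s: 8.15
tcp_pos: [0.5617, 0.2632, 0.1378]
orientation: [0.741, -0.671, -0.014, 0.015]
contact_force: [-0.0, -0.1, -0.4]
opening: 0.0276
```

```bash
python3 -c "
from h import *
st();go(.576,.2587,.06,184,1)"
```

```text
t 8.15 p [0.5617 0.2632 0.1378] yawY -174.3 tilt 2.3 F [-0.  -0.1 -0.4] op 0.027595677611906465 j [ 0.33  0.33 -0.08  1.2   0.01 -1.34]
[0.04, 0.0, 0.029] [0.59, -1.69, 7.72]
```

{"name": "apply_moves", "arguments": {"deltas": [[[0.04, 0, 0.03, 0.6, -1.7, 4, 0.2], [0, 0, 0, 0, 0, 4, 0.2], [0, 0, 0, 0, 0, 4, 0.2], [0, 0, 0, 0, 0, 0, 0.2]]]}}

```text
time_s: 8.65
tcp_pos: [0.5709, 0.252, 0.0087]
orientation: [0.729, -0.685, -0.002, 0.005]
contact_force: [-1.0, 0.8, -0.5]
opening: 0.0271
```

```bash
python3 -c "
from h import *
st();go(.576,.2587,-.025,184,2)"
```

```text
t 8.65 p [0.5709 0.252  0.0087] yawY -176.4 tilt 0.64 F [-1.   0.8 -0.5] op 0.027141141693263614 j [ 0.31  0.43 -0.23  0.92 -0.   -1.32]
[0.005, -0.002, -0.004] [-0.32, -0.29, 1.68]
[0.005, -0.002, -0.004] [-0.32, -0.28, 1.68]
```

{"name": "apply_moves", "arguments": {"deltas": [[[0, 0, 0, -0.3, -0.3, 1.6, 0.2], [0, 0, 0, -0.3, -0.3, 0.8, 0.2], [0, 0, 0, 0, 0, 0.5, 0.2], [0, 0, 0, 0, 0, 0, 0.2]]]}}

```text
time_s: 9.15
tcp_pos: [0.5792, 0.2583, -0.0185]
orientation: [0.728, -0.685, -0.001, 0.003]
contact_force: [0.4, -1.0, -0.5]
opening: 0.0272
```

```bash
python3 -c "
from h import *
st();shot('side','s6.png',crop=(270,300,450,410),s=4)"
```

```text
t 9.15 p [ 0.5792  0.2583 -0.0185] yawY -176.5 tilt 0.35 F [ 0.4 -1.  -0.5] op 0.027205288763589824 j [ 0.32  0.48 -0.23  0.87 -0.   -1.31]
```

View pics/s6.png

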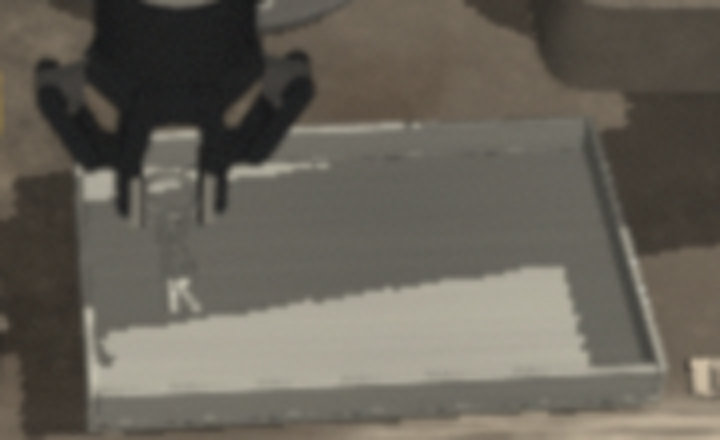

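The clip is over the tray's far end with its leg to the near side wall, tips at (135,218) and (212,218) just above the floor. I lower a little more and release.

{"name": "apply_moves", "arguments": {"deltas": [[[0, 0, 0, 0, 0, 0.5, 0.2], [0, 0, 0, 0, 0, 0.4, 0.2], [0, 0, 0, 0, 0, 0, 0.2]]]}}

```text
time_s: 9.57
tcp_pos: [0.5807, 0.2589, -0.0264]
orientation: [0.728, -0.685, 0.0, 0.001]
contact_force: [0.2, -0.5, -0.4]
opening: 0.0275
```

```bash
python3 -c "
from h import *
st()"
```

```text
t 9.575 p [ 0.5807  0.2589 -0.0264] yawY -176.5 tilt 0.17 F [ 0.2 -0.5 -0.4] op 0.027491063328932905 j [ 0.32  0.49 -0.23  0.85 -0.   -1.31]
```

Still no contact; a bit lower, then open slightly and rise.

{"name": "apply_moves", "arguments": {"deltas": [[[0, 0, 0, 0, 0, 0.5, 0.2], [0, 0, 0, 0, 0, 0, 0.2], [0, 0, 0, 0, 0, 0, 0.36], [0, 0, 0, 0, 0, 0, 0.42], [0, 0, 0, 0, 0, 0, 0.45], [0, 0, 0, 0, 0, 0, 0.45], [0, 0, 0, 0, 0, -2, 0.45], [0, 0, 0, 0, 0, -6, 0.5], [0, 0, 0, 0, 0, -6, 0.7], [0, 0, 0, 0, 0, -6, 0.7], [0, 0, 0, 0, 0, 0, 0.7]]]}}

```text
time_s: 10.95
tcp_pos: [0.582, 0.2597, 0.1803]
orientation: [0.728, -0.685, 0.001, -0.001]
contact_force: [0.5, -0.1, -0.0]
opening: 0.06
```

```bash
cat > nest.py <<'E'
import numpy as np
C=np.array([.554,.0085]);Y=33.0
def nest(i,c=C): a=np.radians(Y+36+72*i);return c+.075*np.array([np.cos(a),np.sin(a)])
E
python3 -c "
from h import *
st();wshot('w6.png');shot('top','t6.png',crop=(130,210,240,360),s=3)
a=cv2.imread('pics/w6.png')[:,60:580];b=cv2.imread('pics/t6.png');b=cv2.resize(b,(280,382));cv2.imwrite('pics/c6.png',np.hstack([a,cv2.copyMakeBorder(b,0,98,0,0,0)]))
go(.554,.0085,.17,123,7)"
```

```text
t 10.95 p [0.582  0.2597 0.1803] yawY -176.5 tilt 0.15 F [ 0.5 -0.1 -0. ] op 0.059975805803477764 j [ 0.32  0.3  -0.02  1.24 -0.   -1.31]
[0.001, -0.001, 0.151] [3.54, 0.56, 0.08]
[0.001, -0.001, 0.151] [3.59, 0.02, 0.07]
[0.001, -0.001, 0.151] [3.55, -0.52, 0.07]
[0.001, -0.001, 0.151] [3.43, -1.04, 0.07]
[0.001, -0.001, 0.151] [3.24, -1.55, 0.06]
[0.001, -0.001, 0.151] [2.97, -2.02, 0.06]
[0.001, -0.001, 0.151] [2.63, -2.44, 0.06]
```

View pics/c6.png

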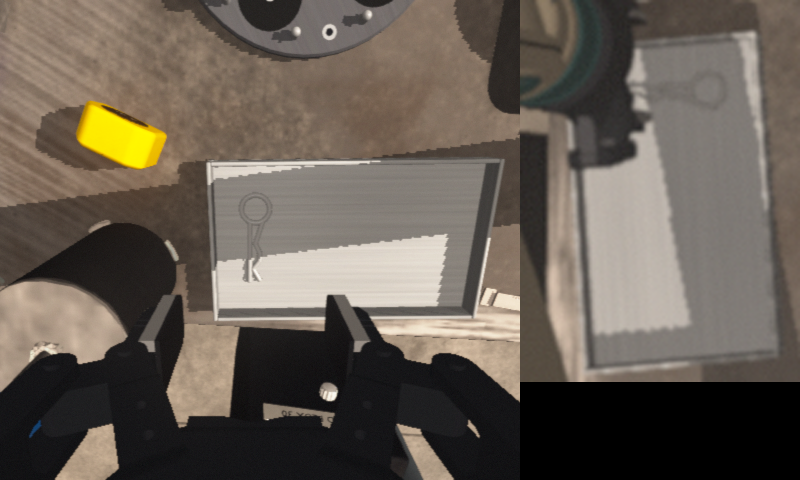

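```bash
python3 -c "
from h import *
m=wload('w6.png');T=np.array([ray('wrist',u+60,v,.026,m)[:2] for u,v in((208,162),(503,160),(473,319),(216,320))]);print(T.round(4),T.mean(0));print([np.linalg.norm(T[i]-T[i-1]).round(4) for i in range(4)])
d=T[0]-T[1];print(np.degrees(np.arctan2(d[1],d[0])),ray('wrist',315,208,.007,m))"
```

```text
[[0.6274 0.2144]
 [0.3633 0.1964]
 [0.3526 0.3554]
 [0.6152 0.3731]] [0.48963165 0.28482338]
[np.float64(0.1591), np.float64(0.2647), np.float64(0.1594), np.float64(0.2632)]
3.9006667918628604 [0.58228974 0.25776841 0.007     ]
```

{"name": "apply_moves", "arguments": {"deltas": [[[0, 0, 0.15, 3.5, 0.6, 0, 0.7], [0, 0, 0.15, 3.6, 0, 0, 0.7], [0, 0, 0.15, 3.6, -0.5, 0, 0.7], [0, 0, 0.15, 3.4, -1, 0, 0.7], [0, 0, 0.15, 3.2, -1.5, 0, 0.7], [0, 0, 0.15, 3, -2, 0, 0.7], [0, 0, 0.15, 2.6, -2.4, 0, 0.7], [0, 0, 0, 0, 0, 0, 0.7], [0, 0, 0, 0, 0, 0, 0.7]]]}}

```text
time_s: 12.18
tcp_pos: [0.5341, 0.003, 0.159]
orientation: [-0.271, 0.962, 0.003, -0.02]
contact_force: [-0.2, 0.3, -0.4]
opening: 0.0598
```

```bash
python3 -c "
from h import *
st();go(.554,.0085,.12,123,2)"
```

```text
t 12.175 p [0.5341 0.003  0.159 ] yawY 121.4 tilt 2.35 F [-0.2  0.3 -0.4] op 0.0597937265811056 j [-0.11  0.17 -0.24  1.2  -0.01 -0.66]
[0.009, -0.018, -0.013] [-1.06, -0.32, 1.91]
[0.009, -0.018, -0.013] [-1.02, -0.31, 1.93]
```

{"name": "apply_moves", "arguments": {"deltas": [[[0.01, -0.02, -0.015, -1.1, -0.3, 1.5, 0.7], [0.01, -0.02, -0.015, -1, -0.3, 1, 0.7], [0, 0, 0, 0, 0, 0, 0.7], [0, 0, 0, 0, 0, 0, 0.7]]]}}

```text
time_s: 12.68
tcp_pos: [0.5528, 0.0128, 0.1306]
orientation: [-0.29, 0.957, 0.001, 0.0]
contact_force: [-0.1, 0.3, -0.8]
opening: 0.06
```

```bash
python3 -c "
from h import *
st();go(.554,.0085,.04,123,2)"
```

```text
t 12.675 p [0.5528 0.0128 0.1306] yawY 123.7 tilt 0.08 F [-0.1  0.3 -0.8] op 0.06002511249180312 j [-0.09  0.19 -0.27  1.1   0.   -0.68]
[0.001, 0.0, 0.006] [0.07, -0.22, 4.53]
[0.001, 0.0, 0.006] [0.07, -0.21, 4.53]
```

{"name": "apply_moves", "arguments": {"deltas": [[[0, 0, 0, 0.1, -0.4, 3.5, 0.7], [0, 0, 0, 0, 0, 2.5, 0.7], [0, 0, 0, 0, 0, 0, 0.7]]]}}

```text
time_s: 13.05
tcp_pos: [0.5557, 0.0097, 0.0715]
orientation: [-0.29, 0.957, 0.0, 0.001]
contact_force: [-0.4, -0.3, 0.5]
opening: 0.0596
```

```bash
python3 -c "
from h import *
st();go(.554,.0085,.04,123,1)"
```

```text
t 13.05 p [0.5557 0.0097 0.0715] yawY 123.8 tilt 0.16 F [-0.4 -0.3  0.5] op 0.05962064585479765 j [-0.1   0.25 -0.34  0.98  0.   -0.69]
[-0.001, 0.003, 0.013] [0.22, -0.0, 3.15]
```

{"name": "apply_moves", "arguments": {"deltas": [[[0, 0, 0.01, 0.2, 0, 1.8, 0.7], [0, 0, 0, 0.1, 0, 1, 0.7], [0, 0, 0, 0, 0, 0.2, 0.55], [0, 0, 0, 0, 0, 0, 0.55]]], "squeeze": 20}}

```text
time_s: 13.55
tcp_pos: [0.5553, 0.0079, 0.0423]
orientation: [-0.286, 0.958, -0.001, 0.003]
contact_force: [0.2, -0.6, -0.2]
opening: 0.0471
```

```bash
python3 -c "
from h import *
st();go(.554,.0085,.04,123,1)"
```

```text
t 13.55 p [0.5553 0.0079 0.0423] yawY 123.2 tilt 0.38 F [ 0.2 -0.6 -0.2] op 0.0471065349203901 j [-0.1   0.28 -0.37  0.91  0.   -0.68]
[-0.003, 0.006, 0.003] [0.08, 0.12, 0.23]
```

{"name": "apply_moves", "arguments": {"deltas": [[[0, 0, 0, 0.1, 0.1, 0.2, 0.55], [0, 0, 0, 0, 0, 0, 0.48], [0, 0, 0, 0, 0, 0, 0.4], [0, 0, 0, 0, 0, 0, 0.35], [0, 0, 0, 0, 0, 0, 0.35]]]}}

```text
time_s: 14.18
tcp_pos: [0.5547, 0.0082, 0.0412]
orientation: [-0.286, 0.958, -0.001, 0.004]
contact_force: [-0.5, -0.0, -0.0]
opening: 0.0393
```

```bash
python3 -c "
from h import *
st()"
```

```text
t 14.175 p [0.5547 0.0082 0.0412] yawY 123.2 tilt 0.49 F [-0.5 -0.  -0. ] op 0.039314901633310154 j [-0.1   0.28 -0.38  0.91  0.   -0.68]
```

{"name": "apply_moves", "arguments": {"deltas": [[[0, 0, 0, 0, 0, 0, 0.3], [0, 0, 0, 0, 0, 0, 0.3], [0, 0, 0, 0, 0, -1, 0.3], [0, 0, 0, 0, 0, -1, 0.3]]], "squeeze": 100}}

```text
time_s: 14.68
tcp_pos: [0.5524, 0.0084, 0.0603]
orientation: [-0.286, 0.958, -0.0, 0.002]
contact_force: [0.2, 0.2, -3.7]
opening: 0.0377
```

```bash
python3 -c "
from h import *
st();go(.5547,.0082,.14,123.2,4)"
```

```text
t 14.675 p [0.5524 0.0084 0.0603] yawY 123.2 tilt 0.24 F [ 0.2  0.2 -3.7] op 0.03768162240225918 j [-0.1   0.26 -0.36  0.95  0.   -0.68]
[-0.0, 0.001, -0.0] [-0.05, -0.04, -1.99]
[-0.0, 0.001, -0.0] [-0.05, -0.04, -1.99]
[-0.0, 0.001, -0.0] [-0.05, -0.04, -1.99]
[-0.0, 0.001, -0.0] [-0.05, -0.04, -1.99]
```

{"name": "apply_moves", "arguments": {"deltas": [[[0, 0, 0, -0.15, -0.1, -2, 0.3], [0, 0, 0, -0.05, 0, -2, 0.3], [0, 0, 0, 0, 0, -2, 0.3], [0, 0, 0, 0, 0, -3, 0.3], [0, 0, 0, 0, 0, -3, 0.3], [0, 0, 0, 0, 0, 0, 0.3]]]}}

```text
time_s: 15.42
tcp_pos: [0.5517, 0.0088, 0.1849]
orientation: [-0.286, 0.958, 0.0, 0.0]
contact_force: [0.7, -0.3, -4.7]
opening: 0.0382
```

```bash
python3 -c "
from h import *
st();T=np.array([.489,.286]);a=np.radians(4.2);ex=np.array([np.cos(a),np.sin(a)]);ey=np.array([-ex[1],ex[0]])
t=T-.05*ex+.0035*ey;print(t);go(*t,.16,112.4,6)"
```

```text
t 15.425 p [0.5517 0.0088 0.1849] yawY 123.2 tilt 0.07 F [ 0.7 -0.3 -4.7] op 0.03817286468641393 j [-0.1   0.15 -0.2   1.21  0.   -0.68]
[0.43887794 0.28582869]
[0.0, 0.0, 0.031] [-0.95, 4.89, 0.42]
[0.0, 0.0, 0.031] [-0.8, 4.92, 0.42]
[0.0, 0.0, 0.031] [-0.64, 4.94, 0.42]
[0.0, 0.0, 0.031] [-0.49, 4.96, 0.42]
[0.0, 0.0, 0.031] [-0.33, 4.97, 0.42]
[0.0, 0.0, 0.031] [-0.18, 4.98, 0.42]
```

{"name": "apply_moves", "arguments": {"deltas": [[[0, 0, 0.03, -1, 4.9, 0, 0.3], [0, 0, 0.03, -0.8, 4.9, 0, 0.3], [0, 0, 0.03, -0.6, 4.9, 0, 0.3], [0, 0, 0.03, -0.5, 5, 0.3, 0.3], [0, 0, 0.03, -0.3, 5, 0.5, 0.3], [0, 0, 0.03, -0.2, 5, 1, 0.3], [0, 0, 0, 0, 0, 0, 0.3], [0, 0, 0, 0, 0, 0, 0.3]]]}}

```text
time_s: 16.42
tcp_pos: [0.4286, 0.2907, 0.1549]
orientation: [-0.194, 0.981, -0.001, -0.007]
contact_force: [0.1, -0.5, -3.6]
opening: 0.0376
```

```bash
python3 -c "
from h import *
st();go(.4389,.2858,.06,112.4,3)"
```

```text
t 16.425 p [0.4286 0.2907 0.1549] yawY 112.4 tilt 0.83 F [ 0.1 -0.5 -3.6] op 0.03758815608120923 j [ 0.47  0.12 -0.3   1.16  0.    0.08]
[0.0, -0.005, -0.0] [-0.3, -0.29, 3.16]
[0.0, -0.005, -0.0] [-0.29, -0.29, 3.16]
[0.0, -0.005, -0.0] [-0.27, -0.28, 3.16]
```

{"name": "apply_moves", "arguments": {"deltas": [[[0, -0.01, 0, -0.5, -0.4, 3.5, 0.3], [0, -0.005, 0, -0.4, -0.4, 3.5, 0.3], [0, 0, 0, 0, 0, 1.5, 0.3], [0, 0, 0, 0, 0, 0, 0.3], [0, 0, 0, 0, 0, 0, 0.3]]]}}

```text
time_s: 17.05
tcp_pos: [0.4426, 0.2828, 0.0687]
orientation: [-0.191, 0.982, 0.0, 0.001]
contact_force: [0.6, 0.1, -2.9]
opening: 0.0374
```

```bash
python3 -c "
from h import *
st();go(.4389,.2858,.02,112.4,1)
shot('side','s7.png',crop=(270,300,450,410),s=4)"
```

```text
t 17.05 p [0.4426 0.2828 0.0687] yawY 112.0 tilt 0.16 F [ 0.6  0.1 -2.9] op 0.0374143241476753 j [ 0.45  0.2  -0.41  0.96  0.    0.06]
[0.0, 0.003, -0.007] [0.24, 0.42, 4.87]
```

View pics/s7.png

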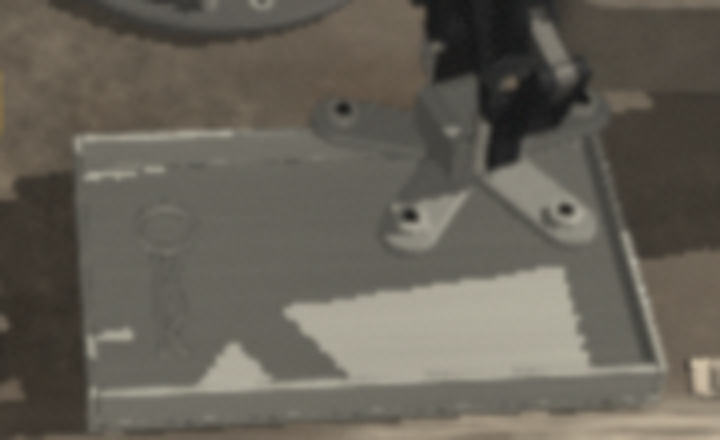

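The spider is held level over the tray, two arms toward the camera and clear of the clip at (165,230). I correct 4 mm sideways and lower.

{"name": "apply_moves", "arguments": {"deltas": [[[0, 0, 0, 0.25, 0.4, 1.5, 0.3], [0, 0, 0, 0.05, 0.1, 1.2, 0.3], [0, 0, 0, 0, 0, 1, 0.3], [0, 0, 0, 0, 0, 0, 0.3], [0, 0, 0, 0, 0, 0, 0.3]]]}}

```text
time_s: 17.73
tcp_pos: [0.4389, 0.2878, 0.031]
orientation: [-0.191, 0.982, 0.001, 0.003]
contact_force: [-0.4, 0.6, -3.6]
opening: 0.0376
```

```bash
python3 -c "
from h import *
st();go(.4389,.2858,-.018,112.4,1)"
```

```text
t 17.725 p [0.4389 0.2878 0.031 ] yawY 112.1 tilt 0.35 F [-0.4  0.6 -3.6] op 0.037564418278490934 j [ 0.46  0.24 -0.45  0.87  0.    0.07]
[0.001, 0.006, -0.006] [0.11, -0.19, 4.9]
```

{"name": "apply_moves", "arguments": {"deltas": [[[0, 0.005, 0, 0.1, -0.2, 1.5, 0.3], [0, 0, 0, 0, 0, 1.5, 0.3], [0, 0, 0, 0, 0, 1, 0.3], [0, 0, 0, 0, 0, 0.3, 0.3], [0, 0, 0, 0, 0, 0, 0.3]]]}}

```text
time_s: 18.35
tcp_pos: [0.439, 0.2854, -0.0153]
orientation: [-0.191, 0.982, 0.0, 0.0]
contact_force: [-0.4, 0.6, -4.4]
opening: 0.0377
```

```bash
python3 -c "
from h import *
st();go(.4389,.2858,-.018,112.4,1)"
```

```text
t 18.35 p [ 0.439   0.2854 -0.0153] yawY 112.1 tilt 0.05 F [-0.4  0.6 -4.4] op 0.03772192619118615 j [ 0.45  0.31 -0.49  0.78  0.    0.07]
[0.001, 0.001, -0.006] [-0.0, 0.04, 0.27]
```

{"name": "apply_moves", "arguments": {"deltas": [[[0, 0, 0, 0, 0, 0.3, 0.3], [0, 0, 0, 0, 0, 0.2, 0.3], [0, 0, 0, 0, 0, 0, 0.3]]]}}

```text
time_s: 18.73
tcp_pos: [0.4396, 0.2857, -0.0192]
orientation: [-0.191, 0.982, 0.0, 0.001]
contact_force: [-0.2, -0.5, -2.7]
opening: 0.0373
```

```bash
python3 -c "
from h import *
st()"
```

```text
t 18.725 p [ 0.4396  0.2857 -0.0192] yawY 112.1 tilt 0.11 F [-0.2 -0.5 -2.7] op 0.03734192535010146 j [ 0.45  0.31 -0.49  0.77  0.    0.07]
```

{"name": "apply_moves", "arguments": {"deltas": [[[0, 0, 0, 0, 0, 0, 0.52], [0, 0, 0, 0, 0, 0, 0.6], [0, 0, 0, 0, 0, 0, 0.65], [0, 0, 0, 0, 0, -2, 0.65], [0, 0, 0, 0, 0, -6, 0.8], [0, 0, 0, 0, 0, -6, 1], [0, 0, 0, 0, 0, -6, 1], [0, 0, 0, 0, 0, 0, 1]]]}}

```text
time_s: 19.73
tcp_pos: [0.4421, 0.2868, 0.1894]
orientation: [-0.191, 0.982, 0.002, 0.005]
contact_force: [1.0, 0.1, 0.5]
opening: 0.0859
```

View pics/s8.png

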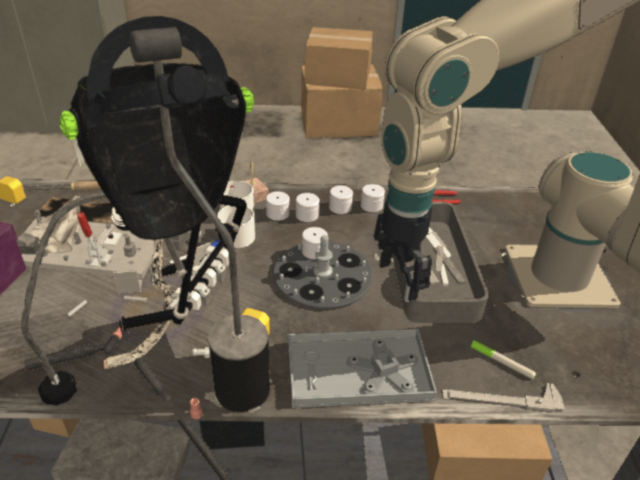

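The side view shows the clip and the spider flat in the tray, the stud bare, and four empty nests plus one blank. Now the spares, starting with the farthest.

```bash
python3 -c "
from h import *
go(.6685,-.231,.13,80,10)"
```

```text
[0.0, -0.0, 0.056] [-0.2, -5.65, 0.54]
[0.0, -0.0, 0.056] [-0.51, -5.63, 0.54]
[0.0, -0.0, 0.056] [-0.82, -5.59, 0.54]
[0.0, -0.0, 0.056] [-1.14, -5.53, 0.54]
[0.0, -0.0, 0.056] [-1.44, -5.46, 0.54]
[0.0, -0.0, 0.056] [-1.75, -5.37, 0.54]
[0.0, -0.0, 0.056] [-2.04, -5.27, 0.54]
[0.0, -0.0, 0.056] [-2.34, -5.14, 0.54]
[0.0, -0.0, 0.056] [-2.62, -5.01, 0.54]
[0.0, -0.0, 0.056] [-2.89, -4.85, 0.54]
```

{"name": "apply_moves", "arguments": {"deltas": [[[0, 0, 0.056, -0.2, -5.6, 0, 1], [0, 0, 0.056, -0.5, -5.6, 0, 1], [0, 0, 0.056, -0.8, -5.6, 0, 1], [0, 0, 0.056, -1.1, -5.5, 0.3, 1], [0, 0, 0.056, -1.4, -5.5, 0.3, 1], [0, 0, 0.056, -1.7, -5.4, 0.3, 1], [0, 0, 0.056, -2, -5.3, 0.5, 1], [0, 0, 0.056, -2.3, -5.1, 0.5, 1], [0, 0, 0.056, -2.6, -5, 0.5, 1], [0, 0, 0.056, -2.9, -4.8, 0.5, 1], [0, 0, 0, 0, 0, 0, 1], [0, 0, 0, 0, 0, 0, 1]]]}}

```text
time_s: 21.32
tcp_pos: [0.6506, -0.2437, 0.1179]
orientation: [0.095, 0.995, 0.004, -0.023]
contact_force: [-0.3, 0.1, -0.9]
opening: 0.0852
```

```bash
python3 -c "
from h import *
st();go(.6685,-.231,.06,80,3)"
```

```text
t 21.325 p [ 0.6506 -0.2437  0.1179] yawY 79.1 tilt 2.71 F [-0.3  0.1 -0.9] op 0.08516774391647954 j [-0.45  0.48  0.09  1.23 -0.01 -0.26]
[0.001, -0.016, -0.005] [-0.6, 0.52, 1.91]
[0.001, -0.016, -0.005] [-0.57, 0.52, 1.91]
[0.001, -0.016, -0.005] [-0.54, 0.52, 1.92]
```

{"name": "apply_moves", "arguments": {"deltas": [[[0, -0.025, 0, -0.9, 0.7, 1.5, 1], [0, -0.02, 0, -0.9, 0.7, 1.5, 1], [0, 0, 0, 0, 0, 0, 1], [0, 0, 0, 0, 0, 0, 1]]]}}

```text
time_s: 21.82
tcp_pos: [0.6663, -0.2265, 0.0846]
orientation: [0.092, 0.996, 0.003, -0.004]
contact_force: [-0.2, 0.3, 0.3]
opening: 0.0855
```

```bash
python3 -c "
from h import *
st();go(.6685,-.231,.03,80,1)"
```

```text
t 21.825 p [ 0.6663 -0.2265  0.0846] yawY 79.5 tilt 0.54 F [-0.2  0.3  0.3] op 0.08554490343414477 j [-0.42  0.49  0.04  1.13  0.   -0.24]
[0.005, -0.008, -0.009] [-0.34, -0.43, 5.46]
```

{"name": "apply_moves", "arguments": {"deltas": [[[0, -0.008, -0.01, -0.3, -0.4, 2, 1], [0, 0, 0, 0, 0, 1.5, 1], [0, 0, 0, 0, 0, 0, 1], [0, 0, 0, 0, 0, 0, 1]]]}}

```text
time_s: 22.32
tcp_pos: [0.6695, -0.2305, 0.0519]
orientation: [0.086, 0.996, 0.002, 0.002]
contact_force: [0.0, -0.6, 0.5]
opening: 0.0852
```

```bash
python3 -c "
from det import *
st();m=env.camera_model('wrist')
for o in tops('wrist',m=m,amin=1500):print(o)
go(.6685,-.231,-.019,80,2)"
```

```text
t 22.325 p [ 0.6695 -0.2305  0.0519] yawY 80.1 tilt 0.29 F [ 0.  -0.6  0.5] op 0.0852050867825533 j [-0.42  0.51  0.    1.06  0.   -0.25]
((334.62799072265625, 396.9923095703125), (94.90097045898438, 149.4988555908203), 0.2784615674228579, array([ 0.7488, -0.2329]))
((522.9764404296875, 338.1825866699219), (57.850135803222656, 168.56622314453125), 0.17531200370502975, array([ 0.7278, -0.1224]))
((310.5877990722656, 266.38299560546875), (109.02059173583984, 110.33306884765625), 0.9215790793213064, array([ 0.6646, -0.2325]))
((291.9591979980469, 115.45214080810547), (123.68583679199219, 130.5384979248047), 0.929624543551268, array([ 0.5891, -0.228 ]))
((633.3179321289062, 31.717384338378906), (45.084835052490234, 92.05327606201172), 0.3405611445136441, array([ 0.5806, -0.074 ]))
[0.002, 0.002, 0.001] [0.05, -0.05, 3.54]
[0.002, 0.002, 0.001] [0.04, -0.04, 3.54]
```

{"name": "apply_moves", "arguments": {"deltas": [[[0, 0, 0, 0.2, 0, 3, 1], [0, 0, 0, 0, 0, 3, 1], [0, 0, 0, 0, 0, 0.9, 1], [0, 0, 0, 0, 0, 0, 0.85], [0, 0, 0, 0, 0, 0, 0.75]]], "squeeze": 30}}

```text
time_s: 23.0
tcp_pos: [0.6724, -0.232, -0.0126]
orientation: [0.086, 0.996, 0.0, 0.006]
contact_force: [0.4, -0.3, -0.1]
opening: 0.0645
```

```bash
python3 -c "
from h import *
st()"
```

```text
t 23.0 p [ 0.6724 -0.232  -0.0126] yawY 80.1 tilt 0.72 F [ 0.4 -0.3 -0.1] op 0.06448122542933198 j [-0.43  0.57 -0.05  0.94  0.   -0.25]
```

{"name": "apply_moves", "arguments": {"deltas": [[[0, 0.012, 0, 0.4, 0.1, 0.5, 0.76], [0, 0, 0, 0.1, 0, 0.2, 0.76], [0, 0, 0, 0, 0, 0, 0.76]]]}}

```text
time_s: 23.38
tcp_pos: [0.6692, -0.2308, -0.0175]
orientation: [0.086, 0.996, 0.0, 0.002]
contact_force: [0.3, 0.6, -0.9]
opening: 0.065
```

```bash
python3 -c "
from h import *
st()"
```

```text
t 23.375 p [ 0.6692 -0.2308 -0.0175] yawY 80.1 tilt 0.2 F [ 0.3  0.6 -0.9] op 0.06497588131379929 j [-0.42  0.58 -0.05  0.94  0.   -0.25]
```

Close, then lift with a firm grip.

{"name": "apply_moves", "arguments": {"deltas": [[[0, 0, 0, 0.15, 0, 0, 0.7], [0, 0, 0, 0, 0, 0, 0.65], [0, 0, 0, 0, 0, 0, 0.6], [0, 0, 0, 0, 0, 0, 0.6], [0, 0, 0, 0, 0, 0, 0.6], [0, 0, 0, 0, 0, -2, 0.6]]], "squeeze": 60}}

```text
time_s: 24.12
tcp_pos: [0.6654, -0.2297, 0.0007]
orientation: [0.086, 0.996, 0.001, -0.001]
contact_force: [0.6, 0.8, -3.7]
opening: 0.0588
```

```bash
python3 -c "
from h import *
from nest import *
st();n=nest(4);print(n);go(*n,.13,-3+0,8)"
```

```text
t 24.125 p [ 0.6654 -0.2297  0.0007] yawY 80.1 tilt 0.13 F [ 0.6  0.8 -3.7] op 0.05881307266154809 j [-0.42  0.56 -0.05  0.97  0.   -0.25]
[0.62889722 0.0045748 ]
[0.0, -0.0, 0.181] [0.95, 2.81, -1.61]
[0.0, -0.0, 0.181] [1.44, 2.59, -1.61]
[0.0, -0.0, 0.181] [1.89, 2.29, -1.61]
[0.0, -0.0, 0.181] [2.27, 1.91, -1.61]
[0.0, -0.0, 0.181] [2.58, 1.47, -1.61]
[0.0, -0.0, 0.181] [2.8, 0.98, -1.61]
[0.0, -0.0, 0.181] [2.93, 0.46, -1.61]
[0.0, -0.0, 0.181] [2.96, -0.08, -1.62]
```

{"name": "apply_moves", "arguments": {"deltas": [[[0, 0, 0, 0, 0, -4, 0.6], [0, 0, 0, 0, 0, -4, 0.6], [0, 0, 0, 0, 0, -4, 0.6], [0, 0, 0, 0, 0, 0, 0.6]]]}}

```text
time_s: 24.62
tcp_pos: [0.6635, -0.2284, 0.1256]
orientation: [0.086, 0.996, 0.002, -0.002]
contact_force: [0.9, -0.2, -3.9]
opening: 0.0584
```

```bash
python3 -c "
from h import *
from nest import *
st();n=nest(0);print(n);go(*n,.12,69,7)"
```

```text
t 24.625 p [ 0.6635 -0.2284  0.1256] yawY 80.1 tilt 0.35 F [ 0.9 -0.2 -3.9] op 0.058389639102184115 j [-0.42  0.45  0.07  1.2   0.   -0.25]
[0.5808776  0.07851853]
[0.0, -0.001, 0.028] [1.91, 4.12, 0.1]
[0.0, -0.001, 0.028] [2.03, 4.06, 0.1]
[0.0, -0.001, 0.028] [2.14, 4.0, 0.1]
[0.0, -0.001, 0.028] [2.25, 3.94, 0.09]
[0.0, -0.001, 0.028] [2.36, 3.88, 0.09]
[0.0, -0.001, 0.028] [2.47, 3.81, 0.09]
[0.0, -0.001, 0.028] [2.57, 3.74, 0.08]
```

{"name": "apply_moves", "arguments": {"deltas": [[[0, 0, 0.028, 1.9, 4.1, 0, 0.6], [0, 0, 0.028, 2, 4.1, 0, 0.6], [0, 0, 0.028, 2.1, 4, 0, 0.6], [0, 0, 0.028, 2.2, 3.9, 0, 0.6], [0, 0, 0.028, 2.4, 3.9, 0, 0.6], [0, 0, 0.028, 2.5, 3.8, 0, 0.6], [0, 0, 0.028, 2.6, 3.5, 0, 0.6], [0, 0, 0, 0, 0, 0, 0.6], [0, 0, 0, 0, 0, 0, 0.6]]]}}

```text
time_s: 25.75
tcp_pos: [0.5639, 0.0866, 0.1104]
orientation: [0.187, 0.982, 0.001, -0.018]
contact_force: [0.5, -1.1, -4.3]
opening: 0.0587
```

```bash
python3 -c "
from h import *
from nest import *
st();n=nest(0);print(n);go(*n,.06,69,2)"
```

```text
t 25.75 p [0.5639 0.0866 0.1104] yawY 68.4 tilt 2.02 F [ 0.5 -1.1 -4.3] op 0.058654724512451975 j [ 0.03  0.26 -0.23  1.11  0.01  0.41]
[0.5808776  0.07851853]
[-0.002, -0.017, -0.005] [-1.03, -0.05, 2.48]
[-0.002, -0.017, -0.005] [-0.98, -0.06, 2.5]
```

{"name": "apply_moves", "arguments": {"deltas": [[[0, -0.017, -0.005, -1, 0, 1, 0.6], [0, -0.017, 0, -1, 0, 1, 0.6], [0, 0, 0, 0, 0, 0, 0.6], [0, 0, 0, 0, 0, 0, 0.6]]]}}

```text
time_s: 26.25
tcp_pos: [0.5831, 0.0757, 0.0864]
orientation: [0.187, 0.982, -0.003, -0.001]
contact_force: [1.1, 0.2, -3.6]
opening: 0.0587
```

```bash
python3 -c "
from h import *
from nest import *
st();n=nest(0);print(n);go(*n,.03,69,2)"
```

```text
t 26.25 p [0.5831 0.0757 0.0864] yawY 68.5 tilt 0.34 F [ 1.1  0.2 -3.6] op 0.05873963742612198 j [ 0.02  0.29 -0.25  1.03 -0.01  0.4 ]
[0.5808776  0.07851853]
[-0.003, -0.0, -0.004] [0.15, 0.11, 2.82]
[-0.003, -0.0, -0.004] [0.15, 0.1, 2.82]
```

{"name": "apply_moves", "arguments": {"deltas": [[[0, 0, 0, 0.3, 0.2, 3, 0.6], [0, 0, 0, 0.1, 0, 2, 0.6], [0, 0, 0, 0, 0, 1, 0.6], [0, 0, 0, 0, 0, 0, 0.6], [0, 0, 0, 0, 0, 0, 0.6]]]}}

```text
time_s: 26.88
tcp_pos: [0.5833, 0.0782, 0.0279]
orientation: [0.187, 0.982, -0.002, 0.002]
contact_force: [0.2, 0.0, -3.2]
opening: 0.0584
```

```bash
python3 -c "
from h import *
from nest import *
st();n=nest(0);print(n);go(*n,.005,69,1)"
```

```text
t 26.875 p [0.5833 0.0782 0.0279] yawY 68.4 tilt 0.32 F [ 0.2  0.  -3.2] op 0.058425090235254655 j [ 0.03  0.35 -0.31  0.91 -0.    0.4 ]
[0.5808776  0.07851853]
[-0.003, 0.004, -0.01] [0.25, -0.05, 2.29]
```

{"name": "apply_moves", "arguments": {"deltas": [[[0, 0.004, 0, 0.25, 0, 0.5, 0.6], [0, 0, 0, 0.1, 0, 1, 0.6], [0, 0, 0, 0.05, 0, 1, 0.6], [0, 0, 0, 0, 0, 0.5, 0.6], [0, 0, 0, 0, 0, 0, 0.6]]]}}

```text
time_s: 27.5
tcp_pos: [0.5805, 0.0797, -0.0028]
orientation: [0.187, 0.982, -0.001, 0.001]
contact_force: [0.9, -0.4, -3.7]
opening: 0.058
```

```bash
python3 -c "
from h import *
from nest import *
st();n=nest(0);print(n);go(*n,-.0045,69,1)"
```

```text
t 27.5 p [ 0.5805  0.0797 -0.0028] yawY 68.4 tilt 0.2 F [ 0.9 -0.4 -3.7] op 0.05798688572824401 j [ 0.03  0.38 -0.34  0.85 -0.    0.4 ]
[0.5808776  0.07851853]
[-0.003, 0.002, -0.01] [-0.08, -0.1, 0.17]
```

{"name": "apply_moves", "arguments": {"deltas": [[[0, 0, 0, 0, 0, 0.3, 0.6], [0, 0, 0, 0, 0, 0.1, 0.6], [0, 0, 0, 0, 0, 0, 0.73], [0, 0, 0, 0, 0, 0, 0.78], [0, 0, 0, 0, 0, 0, 0.8], [0, 0, 0, 0, 0, -2, 0.8], [0, 0, 0, 0, 0, -5, 0.8], [0, 0, 0, 0, 0, -6, 1], [0, 0, 0, 0, 0, -4, 1], [0, 0, 0, 0, 0, 0, 1]]]}}

```text
time_s: 28.75
tcp_pos: [0.5835, 0.0802, 0.1718]
orientation: [0.187, 0.982, -0.001, 0.004]
contact_force: [0.1, -0.9, -0.5]
opening: 0.0852
```

```bash
python3 det.py; python3 -c "
from h import *
from nest import *
print([nest(i).round(4) for i in range(5)])
go(.591,-.2265,.12,85,8)"
```

```text
t 28.75 p [0.5835 0.0802 0.1718] yawY 68.4 tilt 0.5 F [ 0.1 -0.9 -0.5] op 0.085199589765793 j [ 0.03  0.22 -0.15  1.19 -0.    0.41]
((376.09375, 390.2884216308594), (17.099618911743164, 61.311256408691406), 0.14000410149999268, array([ 0.2803, -0.0971]))
((461.20196533203125, 321.19775390625), (27.573562622070312, 28.259727478027344), 0.9216804341471215, array([ 0.4156, -0.2728]))
((454.6156311035156, 279.42266845703125), (27.37236213684082, 28.1021671295166), 0.9039687479875531, array([ 0.5003, -0.2622]))
((356.40966796875, 245.4257049560547), (27.746768951416016, 28.48353385925293), 0.9248941254701, array([ 0.5725, -0.0629]))
((434.7917785644531, 236.3467559814453), (27.136512756347656, 27.88933753967285), 0.9010530438003431, array([ 0.5891, -0.2243]))
None [array([436.1, 198.3]), array([435. , 235.5]), array([455. , 278.6]), array([461.2, 320.7])]
[array([0.5809, 0.0785]), array([0.4957, 0.0557]), array([ 0.4911, -0.0323]), array([ 0.5734, -0.0639]), array([0.6289, 0.0046])]
[-0.0, 0.001, -0.036] [-1.51, -3.52, 0.63]
[-0.0, 0.001, -0.036] [-1.38, -3.58, 0.63]
[-0.0, 0.001, -0.036] [-1.25, -3.62, 0.63]
[-0.0, 0.001, -0.036] [-1.12, -3.67, 0.63]
[-0.0, 0.001, -0.036] [-0.99, -3.7, 0.63]
[-0.0, 0.001, -0.036] [-0.85, -3.74, 0.63]
[-0.0, 0.001, -0.036] [-0.72, -3.77, 0.62]
[-0.0, 0.001, -0.036] [-0.58, -3.79, 0.62]
```

{"name": "apply_moves", "arguments": {"deltas": [[[0, 0, 0.02, -1.6, -3.5, 0.6, 1], [0, 0, 0.02, -1.7, -3.5, 0.6, 1], [0, 0, 0.02, -1.8, -3.4, 0.6, 1], [0, 0, 0.02, -1.9, -3.4, 0.6, 1], [0, 0, 0.02, -1.9, -3.4, 0.6, 1], [0, 0, 0.02, -2, -3.3, 0.6, 1], [0, 0, 0.02, -2.1, -3.3, 0.6, 1], [0, 0, 0.01, -1, -1.5, 0.3, 1], [0, 0, 0, 0, 0, 0, 1], [0, 0, 0, 0, 0, 0, 1]]]}}

```text
time_s: 30.05
tcp_pos: [0.5891, -0.2115, 0.1046]
orientation: [0.261, 0.965, 0.001, -0.012]
contact_force: [-0.5, 0.5, -0.2]
opening: 0.0851
```

```bash
python3 -c "
from h import *
st();go(.5905,-.2265,.06,60,2)"
```

```text
t 30.05 p [ 0.5891 -0.2115  0.1046] yawY 59.7 tilt 1.35 F [-0.5  0.5 -0.2] op 0.08510841266879046 j [-0.45  0.35 -0.12  1.12 -0.    0.08]
[-0.002, -0.012, -0.002] [-0.49, -0.6, 2.22]
[-0.002, -0.012, -0.002] [-0.46, -0.61, 2.22]
```

{"name": "apply_moves", "arguments": {"deltas": [[[0, -0.012, 0, -0.6, -0.7, 2, 1], [0, -0.012, 0, -0.5, -0.7, 2, 1], [0, 0, 0, 0, 0, 2, 1], [0, 0, 0, 0, 0, 0, 1], [0, 0, 0, 0, 0, 0, 1]]]}}

```text
time_s: 30.68
tcp_pos: [0.5928, -0.2225, 0.0457]
orientation: [0.256, 0.967, -0.002, 0.002]
contact_force: [1.3, -1.0, -0.2]
opening: 0.085
```

```bash
python3 -c "
from h import *
st();go(.5905,-.2265,-.017,60,3)"
```

```text
t 30.675 p [ 0.5928 -0.2225  0.0457] yawY 60.3 tilt 0.25 F [ 1.3 -1.  -0.2] op 0.08495978226281536 j [-0.46  0.4  -0.19  0.98 -0.    0.06]
[-0.001, 0.001, 0.002] [0.01, -0.15, 2.09]
[-0.001, 0.001, 0.002] [0.01, -0.15, 2.09]
[-0.001, 0.001, 0.002] [0.0, -0.15, 2.09]
```

{"name": "apply_moves", "arguments": {"deltas": [[[0, 0, 0, 0.1, -0.4, 2.2, 1], [0, 0, 0, 0.1, -0.1, 2.2, 1], [0, 0, 0, 0.1, 0, 1.8, 1], [0, 0, 0, 0, 0, 0.4, 0.9], [0, 0, 0, 0, 0, 0, 0.78], [0, 0, 0, 0, 0, 0, 0.76]]], "squeeze": 30}}

```text
time_s: 31.42
tcp_pos: [0.5939, -0.2261, -0.0151]
orientation: [0.255, 0.967, -0.003, 0.007]
contact_force: [-0.1, 0.0, -0.2]
opening: 0.0652
```

```bash
python3 -c "
from h import *
st();go(.5905,-.2265,-.017,60,1)"
```

```text
t 31.425 p [ 0.5939 -0.2261 -0.0151] yawY 60.5 tilt 0.87 F [-0.1  0.  -0.2] op 0.0651874793290032 j [-0.46  0.46 -0.25  0.85 -0.    0.05]
[-0.001, 0.015, 0.008] [0.28, -0.2, 0.18]
```

Correct, close and lift in one call.

{"name": "apply_moves", "arguments": {"deltas": [[[0, 0.015, 0, 0.3, -0.2, 0.2, 0.76], [0, 0, 0, 0.1, 0, 0, 0.76], [0, 0, 0, 0, 0, 0, 0.7], [0, 0, 0, 0, 0, 0, 0.6], [0, 0, 0, 0, 0, 0, 0.6], [0, 0, 0, 0, 0, 0, 0.6]]], "squeeze": 60}}

```text
time_s: 32.17
tcp_pos: [0.5902, -0.2266, -0.0154]
orientation: [0.255, 0.967, -0.001, 0.001]
contact_force: [-0.4, -0.2, 1.6]
opening: 0.0584
```

```bash
python3 -c "
from h import *
st()"
```

```text
t 32.175 p [ 0.5902 -0.2266 -0.0154] yawY 60.5 tilt 0.13 F [-0.4 -0.2  1.6] op 0.058436886396492395 j [-0.47  0.46 -0.24  0.86 -0.    0.05]
```

{"name": "apply_moves", "arguments": {"deltas": [[[0, 0, 0, 0, 0, -3, 0.6], [0, 0, 0, 0, 0, -4, 0.6], [0, 0, 0, 0, 0, -4, 0.6], [0, 0, 0, 0, 0, -4, 0.6], [0, 0, 0, 0, 0, 0, 0.6]]]}}

```text
time_s: 32.8
tcp_pos: [0.5854, -0.2235, 0.1305]
orientation: [0.255, 0.967, 0.001, -0.006]
contact_force: [0.4, -0.6, -3.9]
opening: 0.0583
```

```bash
python3 -c "
from h import *
from nest import *
st();go(*nest(4),.12,10,7)"
```

```text
t 32.8 p [ 0.5854 -0.2235  0.1305] yawY 60.5 tilt 0.71 F [ 0.4 -0.6 -3.9] op 0.058313078688692746 j [-0.47  0.33 -0.1   1.16 -0.    0.05]
[-0.001, -0.002, 0.126] [1.06, 3.14, 0.16]
[-0.001, -0.002, 0.126] [1.45, 2.98, 0.16]
[-0.001, -0.002, 0.126] [1.81, 2.78, 0.16]
[-0.001, -0.002, 0.126] [2.15, 2.53, 0.16]
[-0.001, -0.002, 0.126] [2.45, 2.24, 0.16]
[-0.001, -0.002, 0.126] [2.71, 1.91, 0.16]
[-0.001, -0.002, 0.126] [2.93, 1.56, 0.15]
```

{"name": "apply_moves", "arguments": {"deltas": [[[0, 0, 0.126, 1.1, 3.1, 0.1, 0.6], [0, 0, 0.126, 1.5, 3, 0.1, 0.6], [0, 0, 0.126, 1.8, 2.8, 0.1, 0.6], [0, 0, 0.126, 2.1, 2.6, 0.1, 0.6], [0, 0, 0.126, 2.4, 2.4, 0.1, 0.6], [0, 0, 0.126, 2.7, 2.2, 0.1, 0.6], [0, 0, 0.126, 2.7, 1.8, 0.1, 0.6], [0, 0, 0, 0, 0.5, 0, 0.6], [0, 0, 0, 0, 0, 0, 0.6], [0, 0, 0, 0, 0, 0, 0.6]]]}}

```text
time_s: 34.05
tcp_pos: [0.6275, 0.0141, 0.0941]
orientation: [0.655, 0.755, -0.013, -0.024]
contact_force: [0.3, -0.4, -4.7]
opening: 0.0586
```

```bash
python3 -c "
from h import *
from nest import *
st();go(*nest(4),.06,10,2)"
```

```text
t 34.05 p [0.6275 0.0141 0.0941] yawY 8.2 tilt 3.13 F [ 0.3 -0.4 -4.7] op 0.05857004927125344 j [-0.08  0.39 -0.1   1.14  0.01  1.34]
[-0.025, -0.011, -0.016] [-0.52, 0.09, 1.69]
[-0.025, -0.011, -0.016] [-0.5, 0.04, 1.7]
```

{"name": "apply_moves", "arguments": {"deltas": [[[-0.025, -0.012, -0.015, -0.6, 0.1, 0.8, 0.6], [-0.025, -0.012, -0.015, -0.6, 0, 1, 0.6], [0, 0, 0, 0, 0, 1, 0.6], [0, 0, 0, 0, 0, 0, 0.6], [0, 0, 0, 0, 0, 0, 0.6]]]}}

```text
time_s: 34.67
tcp_pos: [0.6283, -0.0013, 0.0642]
orientation: [0.645, 0.764, -0.002, 0.001]
contact_force: [-0.7, -0.1, -4.0]
opening: 0.0586
```

```bash
python3 -c "
from h import *
from nest import *
st();go(*nest(4),.025,10,2)"
```

```text
t 34.675 p [ 0.6283 -0.0013  0.0642] yawY 9.7 tilt 0.2 F [-0.7 -0.1 -4. ] op 0.058591717175130495 j [-0.1   0.38 -0.18  1.01 -0.    1.3 ]
[-0.001, 0.002, -0.003] [0.29, 0.08, 1.96]
[-0.001, 0.002, -0.003] [0.29, 0.08, 1.96]
```

{"name": "apply_moves", "arguments": {"deltas": [[[0, 0, 0, 0.5, 0.1, 1.5, 0.6], [0, 0, 0, 0.1, 0, 1.5, 0.6], [0, 0, 0, 0, 0, 0.5, 0.6], [0, 0, 0, 0, 0, 0, 0.6], [0, 0, 0, 0, 0, 0, 0.6]]]}}

```text
time_s: 35.3
tcp_pos: [0.6288, 0.0057, 0.0265]
orientation: [0.645, 0.765, -0.002, 0.001]
contact_force: [0.2, -1.1, -4.0]
opening: 0.0584
```

```bash
python3 -c "
from h import *
from nest import *
st();go(*nest(4),.0,10,2)"
```

```text
t 35.3 p [0.6288 0.0057 0.0265] yawY 9.7 tilt 0.19 F [ 0.2 -1.1 -4. ] op 0.05837722949859909 j [-0.09  0.41 -0.21  0.94 -0.    1.31]
[-0.001, 0.001, -0.002] [-0.05, -0.0, 1.33]
[-0.001, 0.001, -0.002] [-0.05, -0.0, 1.33]
```

{"name": "apply_moves", "arguments": {"deltas": [[[0, 0, 0, -0.1, 0, 1, 0.6], [0, 0, 0, 0, -0.1, 1, 0.6], [0, 0, 0, 0, 0, 0.5, 0.6], [0, 0, 0, 0, 0, 0.3, 0.6], [0, 0, 0, 0, 0, 0, 0.6]]]}}

```text
time_s: 35.92
tcp_pos: [0.6285, 0.0039, -0.0029]
orientation: [0.645, 0.764, -0.001, 0.001]
contact_force: [0.2, -0.9, -4.7]
opening: 0.0586
```

```bash
python3 -c "
from h import *
from nest import *
st();go(*nest(4),-.003,10,1)"
```

```text
t 35.925 p [ 0.6285  0.0039 -0.0029] yawY 9.7 tilt 0.21 F [ 0.2 -0.9 -4.7] op 0.05855608338790924 j [-0.09  0.45 -0.24  0.89 -0.    1.31]
[-0.0, 0.004, -0.005] [0.06, 0.05, 0.01]
```

Within 1 mm and essentially seated: release and rise.

{"name": "apply_moves", "arguments": {"deltas": [[[0, 0, 0, 0, 0, 0.2, 0.6], [0, 0, 0, 0, 0, 0, 0.73], [0, 0, 0, 0, 0, 0, 0.78], [0, 0, 0, 0, 0, 0, 0.8], [0, 0, 0, 0, 0, -2, 0.8], [0, 0, 0, 0, 0, -5, 0.8], [0, 0, 0, 0, 0, -6, 1], [0, 0, 0, 0, 0, -4, 1], [0, 0, 0, 0, 0, 0, 1]]]}}

```text
time_s: 37.05
tcp_pos: [0.631, 0.0046, 0.1741]
orientation: [0.645, 0.764, 0.001, 0.004]
contact_force: [0.1, -0.6, -0.7]
opening: 0.0857
```

```bash
python3 det.py|cut -c1-200; python3 -c "
from h import *
go(.502,-.2645,.11,60,9)"
```

```text
t 37.05 p [0.631  0.0046 0.1741] yawY 9.7 tilt 0.44 F [ 0.1 -0.6 -0.7] op 0.0856615207474629 j [-0.09  0.29 -0.05  1.22 -0.    1.31]
((461.2148132324219, 321.2615051269531), (27.5560245513916, 27.900936126708984), 0.9228141608475308, array([ 0.4154, -0.2728]))
((454.6485595703125, 279.3009948730469), (27.27383041381836, 27.719266891479492), 0.8979899616062473, array([ 0.5005, -0.2623]))
None [array([436.1, 198.3]), array([435. , 235.5]), array([455. , 278.6]), array([461.2, 320.7])]
[0.0, 0.001, -0.098] [-2.71, -1.9, 0.69]
[0.0, 0.001, -0.098] [-2.51, -2.16, 0.69]
[0.0, 0.001, -0.098] [-2.29, -2.39, 0.69]
[0.0, 0.001, -0.098] [-2.04, -2.6, 0.69]
[0.0, 0.001, -0.098] [-1.78, -2.79, 0.69]
[0.0, 0.001, -0.098] [-1.5, -2.95, 0.69]
[0.0, 0.001, -0.098] [-1.21, -3.08, 0.69]
[0.0, 0.001, -0.098] [-0.9, -3.19, 0.69]
[0.0, 0.001, -0.098] [-0.59, -3.26, 0.69]
```

{"name": "apply_moves", "arguments": {"deltas": [[[0, 0, -0.1, -2.7, -1.9, 0.4, 1], [0, 0, -0.1, -2.5, -2.2, 0.4, 1], [0, 0, -0.1, -2.3, -2.4, 0.5, 1], [0, 0, -0.1, -2, -2.6, 0.6, 1], [0, 0, -0.1, -1.8, -2.8, 0.6, 1], [0, 0, -0.1, -1.5, -3, 0.6, 1], [0, 0, -0.1, -1.2, -3.1, 0.6, 1], [0, 0, -0.1, -0.9, -3.2, 0.6, 1], [0, 0, -0.09, -0.6, -3, 0.6, 1], [0, 0, 0, 0, 0, 0, 1], [0, 0, 0, 0, 0, 0, 1]]]}}

```text
time_s: 38.48
tcp_pos: [0.4906, -0.2656, 0.1]
orientation: [0.238, 0.971, 0.003, -0.015]
contact_force: [0.7, 0.5, 0.9]
opening: 0.0852
```

```bash
python3 -c "
from h import *
st();go(.502,-.2645,.045,60,2)"
```

```text
t 38.475 p [ 0.4906 -0.2656  0.1   ] yawY 62.4 tilt 1.77 F [0.7 0.5 0.9] op 0.08515816699951517 j [-0.61  0.25 -0.27  1.08 -0.   -0.13]
[-0.001, -0.015, 0.021] [-0.57, 0.32, 2.74]
[-0.001, -0.015, 0.021] [-0.52, 0.33, 2.74]
```

{"name": "apply_moves", "arguments": {"deltas": [[[0, -0.017, 0.02, -0.6, 0.3, 2, 1], [0, -0.015, 0.02, -0.5, 0.3, 2, 1], [0, 0, 0, 0, 0, 1.5, 1], [0, 0, 0, 0, 0, 0, 1], [0, 0, 0, 0, 0, 0, 1]]]}}

```text
time_s: 39.1
tcp_pos: [0.5035, -0.261, 0.0427]
orientation: [0.256, 0.967, -0.0, 0.0]
contact_force: [0.7, -0.3, 0.6]
opening: 0.0853
```

```bash
python3 -c "
from h import *
st();go(.502,-.2645,-.016,60,3)"
```

```text
t 39.1 p [ 0.5035 -0.261   0.0427] yawY 60.3 tilt 0.02 F [ 0.7 -0.3  0.6] op 0.0852856962383458 j [-0.59  0.3  -0.34  0.93 -0.   -0.07]
[-0.0, 0.0, 0.002] [-0.01, -0.12, 1.96]
[-0.0, 0.0, 0.002] [-0.01, -0.12, 1.96]
[-0.0, 0.0, 0.002] [-0.01, -0.12, 1.96]
```

{"name": "apply_moves", "arguments": {"deltas": [[[0, 0, 0, 0.1, -0.3, 2.1, 1], [0, 0, 0, 0.1, -0.1, 2.1, 1], [0, 0, 0, 0.1, 0, 1.5, 1], [0, 0, 0, 0, 0, 0.4, 0.9], [0, 0, 0, 0, 0, 0, 0.78], [0, 0, 0, 0, 0, 0, 0.76]]], "squeeze": 30}}

```text
time_s: 39.85
tcp_pos: [0.5035, -0.266, -0.0149]
orientation: [0.256, 0.967, -0.002, 0.005]
contact_force: [-0.0, 0.4, -0.2]
opening: 0.0647
```

```bash
python3 -c "
from h import *
st();go(.502,-.2645,-.016,60,1)"
```

```text
t 39.85 p [ 0.5035 -0.266  -0.0149] yawY 60.3 tilt 0.56 F [-0.   0.4 -0.2] op 0.06474666441951547 j [-0.6   0.37 -0.39  0.8  -0.   -0.08]
[-0.001, 0.01, 0.005] [0.21, 0.06, 0.11]
```

{"name": "apply_moves", "arguments": {"deltas": [[[0, 0.01, 0, 0.2, 0.1, 0.1, 0.76], [0, 0, 0, 0, 0, 0, 0.76], [0, 0, 0, 0, 0, 0, 0.7], [0, 0, 0, 0, 0, 0, 0.6], [0, 0, 0, 0, 0, 0, 0.6], [0, 0, 0, 0, 0, 0, 0.6]]], "squeeze": 60}}

```text
time_s: 40.6
tcp_pos: [0.503, -0.2654, -0.0141]
orientation: [0.256, 0.967, -0.002, 0.0]
contact_force: [-0.1, -0.8, 1.7]
opening: 0.0586
```

```bash
python3 -c "
from h import *
st()"
```

```text
t 40.6 p [ 0.503  -0.2654 -0.0141] yawY 60.3 tilt 0.18 F [-0.1 -0.8  1.7] op 0.05863948922477654 j [-0.6   0.37 -0.39  0.81 -0.   -0.08]
```

{"name": "apply_moves", "arguments": {"deltas": [[[0, 0, 0, 0, 0, -3, 0.6], [0, 0, 0, 0, 0, -4, 0.6], [0, 0, 0, 0, 0, -4, 0.6], [0, 0, 0, 0, 0, -4, 0.6], [0, 0, 0, 0, 0, 0, 0.6]]]}}

```text
time_s: 41.22
tcp_pos: [0.4988, -0.26, 0.1319]
orientation: [0.256, 0.967, 0.003, -0.006]
contact_force: [0.4, -0.3, -3.4]
opening: 0.0582
```

```bash
python3 -c "
from h import *
from nest import *
st();go(*nest(2),.11,40,7)"
```

```text
t 41.225 p [ 0.4988 -0.26    0.1319] yawY 60.3 tilt 0.74 F [ 0.4 -0.3 -3.4] op 0.05815586037432272 j [-0.6   0.22 -0.24  1.12  0.   -0.08]
[0.0, -0.002, 0.051] [1.7, 2.77, 0.34]
[0.0, -0.002, 0.051] [1.84, 2.68, 0.34]
[0.0, -0.002, 0.051] [1.97, 2.58, 0.33]
[0.0, -0.002, 0.051] [2.1, 2.48, 0.33]
[0.0, -0.002, 0.051] [2.23, 2.37, 0.33]
[0.0, -0.002, 0.051] [2.35, 2.26, 0.32]
[0.0, -0.002, 0.051] [2.46, 2.13, 0.32]
```

{"name": "apply_moves", "arguments": {"deltas": [[[0, 0, 0.051, 1.7, 2.8, 0, 0.6], [0, 0, 0.051, 1.8, 2.7, 0, 0.6], [0, 0, 0.051, 2, 2.6, 0, 0.6], [0, 0, 0.051, 2.1, 2.5, 0, 0.6], [0, 0, 0.051, 2.2, 2.4, 0, 0.6], [0, 0, 0.051, 2.3, 2.3, 0, 0.6], [0, 0, 0.051, 2.2, 2, 0, 0.6], [0, 0, 0, 0, 0, 0, 0.6], [0, 0, 0, 0, 0, 0, 0.6]]]}}

```text
time_s: 42.35
tcp_pos: [0.4779, -0.0213, 0.1099]
orientation: [0.429, 0.903, 0.001, -0.026]
contact_force: [-1.2, -0.2, -4.3]
opening: 0.0586
```

```bash
python3 -c "
from h import *
from nest import *
st();go(*nest(2),.06,40,2)"
```

```text
t 42.35 p [ 0.4779 -0.0213  0.1099] yawY 39.2 tilt 2.95 F [-1.2 -0.2 -4.3] op 0.0586478856998977 j [-0.19  0.12 -0.41  1.09  0.02  0.7 ]
[-0.01, -0.024, -0.007] [-0.96, 0.21, 2.45]
[-0.01, -0.024, -0.007] [-0.91, 0.18, 2.47]
```

{"name": "apply_moves", "arguments": {"deltas": [[[-0.01, -0.025, -0.007, -1, 0.2, 1.5, 0.6], [-0.01, -0.024, -0.007, -0.9, 0.2, 2, 0.6], [0, 0, 0, 0, 0, 1, 0.6], [0, 0, 0, 0, 0, 0, 0.6], [0, 0, 0, 0, 0, 0, 0.6]]]}}

```text
time_s: 42.98
tcp_pos: [0.4903, -0.0357, 0.0602]
orientation: [0.424, 0.906, -0.001, -0.001]
contact_force: [0.1, -0.1, -3.5]
opening: 0.0583
```

```bash
python3 -c "
from h import *
from nest import *
st();go(*nest(2),.02,40,2)"
```

```text
t 42.975 p [ 0.4903 -0.0357  0.0602] yawY 39.8 tilt 0.14 F [ 0.1 -0.1 -3.5] op 0.05832434287987075 j [-0.2   0.16 -0.48  0.93 -0.    0.67]
[-0.001, -0.001, -0.002] [0.1, 0.14, 2.01]
[-0.001, -0.001, -0.002] [0.1, 0.14, 2.01]
```

{"name": "apply_moves", "arguments": {"deltas": [[[0, 0, 0, 0.2, 0.2, 1.5, 0.6], [0, 0, 0, 0, 0.1, 1.5, 0.6], [0, 0, 0, 0, 0, 0.7, 0.6], [0, 0, 0, 0, 0, 0, 0.6], [0, 0, 0, 0, 0, 0, 0.6]]]}}

```text
time_s: 43.6
tcp_pos: [0.4923, -0.0319, 0.0213]
orientation: [0.424, 0.906, -0.0, -0.001]
contact_force: [-0.5, 0.3, -3.8]
opening: 0.0585
```

```bash
python3 -c "
from h import *
from nest import *
st();go(*nest(2),-.002,40,1)"
```

```text
t 43.6 p [ 0.4923 -0.0319  0.0213] yawY 39.8 tilt 0.07 F [-0.5  0.3 -3.8] op 0.058531966879607926 j [-0.2   0.21 -0.52  0.84 -0.    0.68]
[-0.001, -0.001, -0.003] [0.04, -0.12, 2.33]
```

{"name": "apply_moves", "arguments": {"deltas": [[[0, 0, 0, -0.05, -0.2, 0.8, 0.6], [0, 0, 0, 0, 0, 0.8, 0.6], [0, 0, 0, 0, 0, 0.4, 0.6], [0, 0, 0, 0, 0, 0.1, 0.6], [0, 0, 0, 0, 0, 0, 0.6]]]}}

```text
time_s: 44.22
tcp_pos: [0.4916, -0.0339, -0.0005]
orientation: [0.424, 0.906, -0.0, 0.0]
contact_force: [-0.3, -0.3, -3.8]
opening: 0.0587
```

```bash
python3 -c "
from h import *
from nest import *
st();go(*nest(2),-.002,40,1)"
```

```text
t 44.225 p [ 0.4916 -0.0339 -0.0005] yawY 39.8 tilt 0.02 F [-0.3 -0.3 -3.8] op 0.05868348382872577 j [-0.2   0.24 -0.54  0.79 -0.    0.68]
[-0.0, 0.0, -0.003] [0.15, 0.06, 0.15]
```

{"name": "apply_moves", "arguments": {"deltas": [[[0, 0, 0, 0, 0.05, 0.2, 0.6], [0, 0, 0, 0, 0, 0, 0.6], [0, 0, 0, 0, 0, 0, 0.73], [0, 0, 0, 0, 0, 0, 0.78], [0, 0, 0, 0, 0, 0, 0.8], [0, 0, 0, 0, 0, -2, 0.8], [0, 0, 0, 0, 0, -5, 0.8], [0, 0, 0, 0, 0, -6, 1], [0, 0, 0, 0, 0, -4, 1], [0, 0, 0, 0, 0, 0, 1]]]}}

```text
time_s: 45.48
tcp_pos: [0.4966, -0.0332, 0.1763]
orientation: [0.424, 0.906, 0.002, 0.005]
contact_force: [-0.0, -0.4, -0.5]
opening: 0.0852
```

```bash
python3 det.py|cut -c1-200; python3 -c "
from h import *
go(.417,-.2745,.11,95,8)"
```

```text
t 45.475 p [ 0.4966 -0.0332  0.1763] yawY 39.8 tilt 0.6 F [-0.  -0.4 -0.5] op 0.08518635891492261 j [-0.2   0.05 -0.33  1.17  0.    0.68]
((461.2148742675781, 321.25421142578125), (27.906335830688477, 28.617828369140625), 0.9273164684888262, array([ 0.4154, -0.2728]))
((285.43463134765625, 243.0907440185547), (27.85200309753418, 29.21210479736328), 0.9083501012232601, array([0.5792, 0.0827]))
((322.99285888671875, 218.82537841796875), (28.0739803314209, 28.93609619140625), 0.8051072111826533, array([0.6284, 0.005 ]))
None [array([436.1, 198.3]), array([435. , 235.5]), array([455. , 278.6]), array([461.2, 320.7])]
[0.0, 0.001, -0.12] [-1.69, -2.69, 0.8]
[0.0, 0.001, -0.12] [-1.35, -2.87, 0.8]
[0.0, 0.001, -0.12] [-1.0, -3.01, 0.8]
[0.0, 0.001, -0.12] [-0.63, -3.11, 0.8]
[0.0, 0.001, -0.12] [-0.25, -3.16, 0.8]
[0.0, 0.001, -0.12] [0.13, -3.17, 0.8]
[0.0, 0.001, -0.12] [0.51, -3.13, 0.8]
[0.0, 0.001, -0.12] [0.88, -3.05, 0.8]
```

```bash
python3 -c "
from h import *
go(.417,-.2745,.11,75,8)"
```

```text
[0.001, 0.001, -0.077] [-1.69, -2.69, 0.8]
[0.001, 0.001, -0.077] [-1.48, -2.81, 0.8]
[0.001, 0.001, -0.077] [-1.26, -2.91, 0.8]
[0.001, 0.001, -0.077] [-1.03, -3.0, 0.8]
[0.001, 0.001, -0.077] [-0.8, -3.07, 0.8]
[0.001, 0.001, -0.077] [-0.56, -3.12, 0.8]
[0.001, 0.001, -0.077] [-0.32, -3.16, 0.8]
[0.001, 0.001, -0.077] [-0.08, -3.17, 0.8]
```

{"name": "apply_moves", "arguments": {"deltas": [[[0, 0, -0.077, -1.7, -2.7, 0.5, 1], [0, 0, -0.077, -1.5, -2.8, 0.5, 1], [0, 0, -0.077, -1.3, -2.9, 0.7, 1], [0, 0, -0.077, -1, -3, 0.7, 1], [0, 0, -0.077, -0.8, -3.1, 0.7, 1], [0, 0, -0.077, -0.6, -3.1, 0.7, 1], [0, 0, -0.077, -0.5, -3.2, 0.7, 1], [0, 0, -0.077, -0.4, -3.2, 0.7, 1], [0, 0, 0, 0, 0, 0, 1], [0, 0, 0, 0, 0, 0, 1]]]}}

```text
time_s: 46.78
tcp_pos: [0.4173, -0.2773, 0.1041]
orientation: [0.118, 0.993, 0.009, -0.003]
contact_force: [-0.0, 0.1, 0.3]
opening: 0.0854
```

```bash
python3 -c "
from h import *
st();go(.417,-.2745,.045,75,2)"
```

```text
t 46.775 p [ 0.4173 -0.2773  0.1041] yawY 76.4 tilt 1.08 F [-0.   0.1  0.3] op 0.08542793824450548 j [-0.72  0.14 -0.4   1.05  0.01 -0.49]
[0.008, -0.004, 0.012] [0.02, 0.08, 2.96]
[0.008, -0.004, 0.012] [0.03, 0.11, 2.96]
```

{"name": "apply_moves", "arguments": {"deltas": [[[0.008, 0, 0.012, 0, 0.2, 2, 1], [0.008, 0, 0.012, 0, 0.1, 2, 1], [0, 0, 0, 0, 0, 1.2, 1], [0, 0, 0, 0, 0, 0, 1], [0, 0, 0, 0, 0, 0, 1]]]}}

```text
time_s: 47.4
tcp_pos: [0.4189, -0.2698, 0.0509]
orientation: [0.129, 0.992, 0.002, -0.004]
contact_force: [0.1, -0.2, 0.7]
opening: 0.0854
```

```bash
python3 -c "
from h import *
st();go(.417,-.2745,-.016,75,3)"
```

```text
t 47.4 p [ 0.4189 -0.2698  0.0509] yawY 75.2 tilt 0.46 F [ 0.1 -0.2  0.7] op 0.0853850813444206 j [-0.7   0.19 -0.47  0.92 -0.   -0.44]
[0.001, -0.003, 0.001] [0.0, -0.17, 2.23]
[0.001, -0.003, 0.001] [0.01, -0.17, 2.23]
[0.001, -0.003, 0.001] [0.02, -0.17, 2.23]
```

{"name": "apply_moves", "arguments": {"deltas": [[[0, 0, 0, 0.1, -0.4, 2.3, 1], [0, 0, 0, 0.1, -0.1, 2.2, 1], [0, 0, 0, 0.1, 0, 1.9, 1], [0, 0, 0, 0, 0, 0.5, 0.9], [0, 0, 0, 0, 0, 0, 0.78], [0, 0, 0, 0, 0, 0, 0.76]]], "squeeze": 30}}

```text
time_s: 48.15
tcp_pos: [0.4198, -0.2782, -0.0139]
orientation: [0.129, 0.992, -0.002, 0.002]
contact_force: [-0.8, -1.1, 0.0]
opening: 0.0648
```

```bash
python3 -c "
from h import *
st();go(.417,-.2745,-.016,75,1)"
```

```text
t 48.15 p [ 0.4198 -0.2782 -0.0139] yawY 75.2 tilt 0.27 F [-0.8 -1.1  0. ] op 0.06476197677731214 j [-0.71  0.27 -0.53  0.76 -0.   -0.46]
[-0.003, 0.004, 0.004] [0.37, 0.28, 0.21]
```

{"name": "apply_moves", "arguments": {"deltas": [[[0, 0, 0, 0.35, 0.2, 0.2, 0.78], [0, 0, 0, 0.05, 0, 0, 0.76], [0, 0, 0, 0, 0, 0, 0.7], [0, 0, 0, 0, 0, 0, 0.6], [0, 0, 0, 0, 0, 0, 0.6], [0, 0, 0, 0, 0, 0, 0.6]]], "squeeze": 60}}

```text
time_s: 48.9
tcp_pos: [0.4176, -0.2756, -0.014]
orientation: [0.128, 0.992, -0.002, 0.003]
contact_force: [0.3, 0.4, 2.1]
opening: 0.0587
```

```bash
python3 -c "
from h import *
st()"
```

```text
t 48.9 p [ 0.4176 -0.2756 -0.014 ] yawY 75.3 tilt 0.43 F [0.3 0.4 2.1] op 0.058730383628896494 j [-0.71  0.26 -0.54  0.76 -0.   -0.46]
```

{"name": "apply_moves", "arguments": {"deltas": [[[0, 0, 0, 0, 0, -3, 0.6], [0, 0, 0, 0, 0, -4, 0.6], [0, 0, 0, 0, 0, -4, 0.6], [0, 0, 0, 0, 0, -4, 0.6], [0, 0, 0, 0, 0, 0, 0.6]]]}}

```text
time_s: 49.52
tcp_pos: [0.4115, -0.2716, 0.1326]
orientation: [0.129, 0.992, 0.001, -0.003]
contact_force: [0.1, 0.4, -4.4]
opening: 0.0587
```

```bash
python3 -c "
from h import *
from nest import *
st();go(*nest(1),.13,130,9)"
```

```text
t 49.525 p [ 0.4115 -0.2716  0.1326] yawY 75.2 tilt 0.41 F [ 0.1  0.4 -4.4] op 0.058726242005328076 j [-0.71  0.09 -0.39  1.1  -0.   -0.45]
[0.0, -0.001, -0.106] [0.02, 3.75, 0.03]
[0.0, -0.001, -0.106] [-0.37, 3.74, 0.03]
[0.0, -0.001, -0.106] [-0.77, 3.68, 0.03]
[0.0, -0.001, -0.106] [-1.15, 3.57, 0.03]
[0.0, -0.001, -0.106] [-1.53, 3.43, 0.03]
[0.0, -0.001, -0.106] [-1.88, 3.25, 0.03]
[0.0, -0.001, -0.106] [-2.22, 3.03, 0.03]
[0.0, -0.001, -0.106] [-2.52, 2.78, 0.03]
[0.0, -0.001, -0.106] [-2.81, 2.5, 0.03]
```

{"name": "apply_moves", "arguments": {"deltas": [[[0, 0, -0.106, 0, 3.7, 0, 0.6], [0, 0, -0.106, -0.4, 3.7, 0, 0.6], [0, 0, -0.106, -0.8, 3.7, 0, 0.6], [0, 0, -0.106, -1.2, 3.6, 0, 0.6], [0, 0, -0.106, -1.5, 3.4, 0, 0.6], [0, 0, -0.106, -1.9, 3.3, 0, 0.6], [0, 0, -0.106, -2.2, 3, 0, 0.6], [0, 0, -0.106, -2.5, 2.7, 0, 0.6], [0, 0, -0.106, -2.7, 2.2, 0, 0.6], [0, 0, 0, 0, 0, 0, 0.6], [0, 0, 0, 0, 0, 0, 0.6]]]}}

```text
time_s: 50.9
tcp_pos: [0.4748, 0.065, 0.1021]
orientation: [-0.354, 0.935, 0.014, -0.023]
contact_force: [-0.1, -0.2, -5.1]
opening: 0.0581
```

```bash
python3 -c "
from h import *
from nest import *
st();go(*nest(1),.07,130,2)"
```

```text
t 50.9 p [0.4748 0.065  0.1021] yawY 131.4 tilt 3.07 F [-0.1 -0.2 -5.1] op 0.05811913872837099 j [-0.01  0.13 -0.42  1.08  0.01 -0.73]
[0.021, -0.017, 0.013] [-0.53, -1.11, 1.54]
[0.021, -0.017, 0.013] [-0.52, -1.07, 1.57]
```

{"name": "apply_moves", "arguments": {"deltas": [[[0.022, -0.018, 0.012, -0.6, -1.1, 1, 0.6], [0.02, -0.016, 0.012, -0.5, -1.1, 1.5, 0.6], [0, 0, 0, 0, 0, 1, 0.6], [0, 0, 0, 0, 0, 0, 0.6], [0, 0, 0, 0, 0, 0, 0.6]]]}}

```text
time_s: 51.52
tcp_pos: [0.4922, 0.0521, 0.0612]
orientation: [-0.339, 0.941, 0.001, -0.003]
contact_force: [0.5, 0.8, -4.0]
opening: 0.0581
```

```bash
python3 -c "
from h import *
from nest import *
st();go(*nest(1),.02,130,2)"
```

```text
t 51.525 p [0.4922 0.0521 0.0612] yawY 129.6 tilt 0.41 F [ 0.5  0.8 -4. ] op 0.05812788924315375 j [-0.02  0.17 -0.47  0.94 -0.   -0.72]
[0.002, -0.003, -0.003] [-0.26, 0.02, 2.06]
[0.002, -0.003, -0.003] [-0.26, 0.02, 2.06]
```

{"name": "apply_moves", "arguments": {"deltas": [[[0, -0.005, 0, -0.4, 0, 1.5, 0.6], [0, 0, 0, 0, 0, 1.5, 0.6], [0, 0, 0, 0, 0, 0.7, 0.6], [0, 0, 0, 0, 0, 0, 0.6], [0, 0, 0, 0, 0, 0, 0.6]]]}}

```text
time_s: 52.15
tcp_pos: [0.4956, 0.0551, 0.0219]
orientation: [-0.339, 0.941, 0.002, -0.001]
contact_force: [0.6, 0.7, -4.2]
opening: 0.0585
```

```bash
python3 -c "
from h import *
from nest import *
st();go(*nest(1),-.002,130,1)"
```

```text
t 52.15 p [0.4956 0.0551 0.0219] yawY 129.7 tilt 0.22 F [ 0.6  0.7 -4.2] op 0.05845143405212025 j [-0.02  0.22 -0.51  0.85  0.   -0.71]
[0.004, -0.0, -0.006] [-0.05, 0.03, 2.39]
```

{"name": "apply_moves", "arguments": {"deltas": [[[0, 0, 0, 0, 0, 0.8, 0.6], [0, 0, 0, 0, 0, 0.8, 0.6], [0, 0, 0, 0, 0, 0.5, 0.6], [0, 0, 0, 0, 0, 0.1, 0.6], [0, 0, 0, 0, 0, 0, 0.6]]]}}

```text
time_s: 52.78
tcp_pos: [0.4963, 0.0552, -0.001]
orientation: [-0.339, 0.941, 0.002, -0.0]
contact_force: [-0.1, 0.9, -4.1]
opening: 0.0585
```

```bash
python3 -c "
from h import *
from nest import *
st();go(*nest(1),-.002,130,1)"
```

```text
t 52.775 p [ 0.4963  0.0552 -0.001 ] yawY 129.7 tilt 0.18 F [-0.1  0.9 -4.1] op 0.0584689681136736 j [-0.02  0.25 -0.53  0.8   0.   -0.71]
[0.003, 0.001, -0.006] [0.01, 0.08, 0.1]
```

Release, rise and withdraw over the tray side so the pallet is in view.

{"name": "apply_moves", "arguments": {"deltas": [[[0, 0, 0, 0, 0, 0.2, 0.6], [0, 0, 0, 0, 0, 0, 0.73], [0, 0, 0, 0, 0, 0, 0.78], [0, 0, 0, 0, 0, 0, 0.8], [0, 0, 0, 0, 0, -2, 0.8], [0, 0, 0, 0, 0, -5, 0.8], [0, 0, 0, 0, 0, -6, 0.8], [0, 0, 0, 0, 0, -4, 0.8], [0, 0, 0, 3, 3, -1, 0.8], [0, 0, 0, 3, 4, -1, 0.8], [0, 0, 0, 2, 4, 0, 0.8], [0, 0, 0, 0, 0, 0, 0.8]]]}}

```text
time_s: 54.28
tcp_pos: [0.3718, 0.0877, 0.2024]
orientation: [-0.339, 0.941, -0.003, 0.012]
contact_force: [0.3, -0.6, -0.1]
opening: 0.0681
```

```bash
python3 -c "
from det import *
from nest import *
st()
for o in tops(z=.064):print(o)
print([nest(i,np.array([.5535,.0105])).round(4) for i in range(5)])
a=env.grab_frame('side')[190:320,240:400,::-1];b=env.grab_frame('top')[195:315,260:380,::-1];
a=cv2.resize(a,(480,390),interpolation=2);b=cv2.resize(b,(390,390),interpolation=2)
cv2.imwrite('pics/f.png',cv2.resize(np.hstack([a,b]),(800,359)))"
```

```text
t 54.275 p [0.3718 0.0877 0.2024] yawY 129.6 tilt 1.44 F [ 0.3 -0.6 -0.1] op 0.06814919115718866 j [ 0.06 -0.19 -0.5   1.23  0.   -0.63]
((375.4440612792969, 390.44384765625), (17.692855834960938, 61.08823013305664), 0.16058447299809375, array([ 0.2826, -0.0945]))
((341.5595703125, 285.8628845214844), (28.607852935791016, 28.764461517333984), 0.9306443398612775, array([ 0.4904, -0.0306]))
((298.2100830078125, 284.5059509277344), (28.62802505493164, 28.91083526611328), 0.9340634180813222, array([0.4942, 0.0568]))
((356.41839599609375, 245.40023803710938), (28.37144660949707, 29.065492630004883), 0.9204645925597021, array([ 0.5717, -0.062 ]))
((285.4103698730469, 242.99996948242188), (28.295846939086914, 28.993864059448242), 0.9224333508629472, array([0.5785, 0.0819]))
((323.02093505859375, 218.8564910888672), (28.10047149658203, 29.22772216796875), 0.7975432899063931, array([0.6268, 0.005 ]))
[array([0.5804, 0.0805]), array([0.4952, 0.0577]), array([ 0.4906, -0.0303]), array([ 0.5729, -0.0619]), array([0.6284, 0.0066])]
```

View pics/f.png

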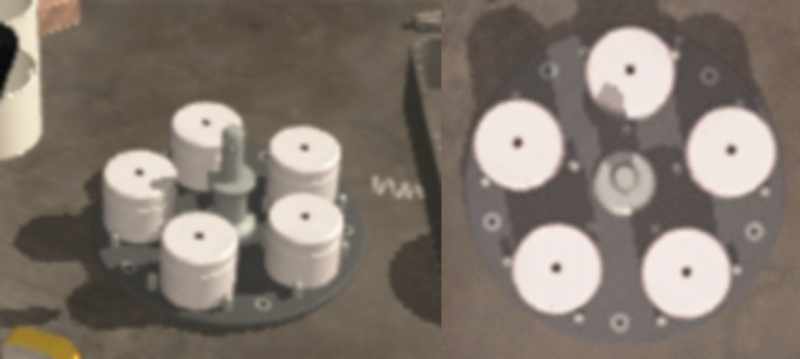

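All five blanks stand upright and level between their dowels, each within about 2 mm of its nest centre. The robot is clear at z = 0.2 m, so I'm handing in.

```bash
python3 -c "
from plant import env
print(env.job_done())"
```

```text
the job is handed in; nothing more can be done
None
```

The job is done and handed in at about 54 s of the 210 s allowed. No verdict was reported.

- **Clip and spider:** I pulled the clip out along the stud's hole; the highest pull I read was about 22 N, against the 5 to 15 N given. I laid the clip flat at the far end of the tray. The spider then came off the stud and lies flat and right way up in the rest of the tray.
- **Blanks:** Nest 3 was already filled, so the four spares went into nests 0, 4, 2 and 1. Each was lowered to about 2 mm above its seat before release.

**Last checks:**
- The final side and top pictures show five level blanks. Their tops measure within about 2 mm of the nest centres, and no force other than their weight showed while lowering them.
- The robot was clear of everything at about z = 0.2 m when I handed in.
- I last looked at the tray after laying the spider, not again at the end. I did not measure the tape measure or the chill block afterwards, but no move went near them.

**What disagreed:**
- The finger tips stood about 35 mm behind the stated TCP. My first grip closed above the clip's ring without catching it, so I worked to the measured offset after that.
- The top and wrist cameras differed by about 4 mm sideways. I used their average, which matched where the gripper centred itself on the clip and the spider.
- I saw no spare knocked aside.

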